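# Clear the engraving box into its catch drawer

### The arm

A 6-joint arm with a two-finger parallel gripper is mounted at the origin on the work surface. World frame = base frame: x ahead of the robot, y to its left, z up, the work surface at z = 0. Lengths are in m, angles in rad, forces in N, time in s.
With the tool pointing down it reaches from about 0.325 to 0.875 m from the base axis. Payload 4.4 kg.
Tool frame: the origin (TCP) lies at the very end of the fingers, on their centre line; the grasp point (between the pads) lies 19 mm behind it; z points along the fingers, y is the line along which they close (so a half turn about z gives the same grasp; the last joint's range is limited). The gripper opens to 85 mm and grips with 20 to 120 N. Pads are 22 mm wide; open, the fingers measure 114 mm over their backs; the gripper's body (76 mm by 85 mm) begins 54 mm behind the grasp point. The pads swing forward as they close: fully open they stand 13 mm farther back than shut.
Start: joints at [0.991, 0.207, 1.542, -0, 1.393, -0.15], TCP at [0.24, 0.523, 0.231] pointing down, gripper open.
Joint ranges: [-2.73, 2.73], [-0.86, 2.22], [0.23, 2.46], [-1.11, 4.25], [0.08, 2.63], [-2.82, 2.82]. Speed limits (rad/s): [2.79, 2.79, 3.14, 3.14, 3.14, 3.14].

### API

Orientations are given as a unit quaternion [x, y, z, w].
In Python, from plant import readout, viewer, robot gives the robot as it stands.
- The arm moves only by the tool send_rows, never from a script. Its argument "plan" is a list of rows, each an object with "travel": the shift along the tool's x, y, z in units of 0.1 m (1.0 is 0.1 m), a list of three; "spin": the turn about the tool's z in units of 30 degrees (1.0 is 30 degrees). A call has 1 to 10 rows; each row is the pose to reach, as a shift and turn from the pose commanded when the call began, along the tool's axes at that moment; what a row does not reach only later rows make up. A row lasts 1/12 s, in which the tool goes at most 41.7 mm and 7.16 degrees, less where a joint would pass 70% of its speed; a pose out of reach is approached as far as the arm can. A call with a number of a shift or a turn outside -1 to 1 is refused whole. A call with a gripper value outside its range is refused whole. "claw" is the closure, from -1 (fully open) to 1 (shut), set as the call begins (left out, the last holds). The fingers move at their own pace and stop on an object; "newtons" is the grip in N (left out, the last holds). Time passes only in rows, so rows that repeat a pose let the fingers close. It gives the time, the measured TCP pose, the force, the opening and the grip force at its end, in the units of the state.
- readout.get_state(): the state, without advancing time (a new reading comes with each control period).
- viewer.camera(name): name is "scene" or "top" or "wrist"; returns a dict with "color" (420x560x3 uint8, red, green, blue), "fx", "fy", "cx", "cy" (pixels), "dist" ([k1, k2, p1, p2, k3] as OpenCV has them; the pictures are not rectified), "world_from_camera" (4x4, takes a point from camera to world coordinates); the wrist camera has in their place "tool_from_camera" (4x4, takes a point from camera to tool coordinates, whose origin is the TCP and whose axes are the flange's). Camera axes: x right, y up, looking along -z (the intrinsics and any distortion apply to the point x, -y, -z); pixel columns grow to the right and rows downward; lengths in m; the calibration is good to about 2 mm. A picture is of the moment at which its call begins: read the wrist's pose just before it. There is no depth.
- robot.finish_job(): hands the job in; it is judged then, once.
The state is a dict: "time_s": time; "qpos": joint angles; "dq": joint speeds; "joint_torque": joint torques, N m; "eef_pos": TCP position; "orientation": TCP orientation; "contact_force": force on the tool from outside, world axes, zero at the start; "ft_torque": the same for the moment, N m; "gripper_width": finger opening in m; "grip_force": force on a finger pad.
Only numpy, scipy, OpenCV 4.12 (cv2) and the standard library are available. Lean on these libraries where they do the work, as an engineer would, in place of code of your own. Each camera call takes 0.05 s, during which the arm holds its last target. There are 200 camera calls.

### The job

Clear up the engraving box: lay every graver from its green top on the black mat, pull the catch drawer out to its stop, and with the scraper block sweep all the copper chips off the open front edge into the drawer, never touching the chips with the bare fingers. Then stand the scraper back on its cork pad and push the drawer fully home, leaving the tin, the jar and the loupe where they are.

Things in the scene. Friction and masses are not known exactly. Their poses are not given: they have to be found in the camera images.
- cab: Fixed beech box, 240 (x) x 214 mm (y); green level top 90 mm above the bench. Origin: centre of its underside. Its -x axis points out of the front, the way the drawer opens. The top's front edge at x = -120 mm is open; the other three edges carry a rim 16 mm wide, 8 mm high, leaving a clear green area x -120 to +104 mm, y -91 to +91 mm.
- drawer (a joint): Slide of the catch drawer in the front of the box, in m: 0 fully home, 0.13 out against its stop. Moves with 2 to 4 N and stays where left. Open at the top: what falls over the front edge of the green top drops into it when it is out.
- drawer_handle (a point): Middle of the drawer's brass bar handle: level, along the box's y axis, 100 mm long, 11 mm thick, 42 mm in front of the drawer's front panel and 22 mm below the green top (68 mm above the bench). Can be pinched from above, one finger behind the bar. Axes as the box; moves with the drawer.
- drawer_floor (a point): Centre of the drawer's inner floor, 15 mm above the bench; moves with the drawer, axes as the box. Inside: 206 mm along x (from -105 to +101 mm), 190 mm along y; walls 40 mm high, front panel 65 mm above the floor.
- mat: Black rubber tool mat fixed to the bench, 160 mm (x) x 190 mm (y), 4 mm thick. Origin: centre of its underside, top at z = 4 mm.
- pad: Cork pad fixed to the bench, 90 mm (x) x 140 mm (y), 4 mm thick, where the scraper lives. Origin: centre of its underside, top at z = 4 mm.
- scraper: Loose scraper block like a plasterer's float: blue base 40 (x) x 92 (y) x 14 mm high, upright brown wooden grip on its middle, 18 mm thick (x), 70 mm long (y), from 14 to 58 mm above the underside. Origin: centre of the underside; symmetric front to back. 0.13 to 0.25 kg. Starts on the cork pad.
- graver1: Graver (engraving tool) with a dark wood handle, may be absent: handle 45 mm long, 22 mm wide and 22 mm high with flat sides, from x = 0 to +45 mm; a thin steel shank 6 mm thick from x = 0 to -45 mm at half height. Origin: on the underside, where handle meets shank; x along the tool, z up as it lies. 60 g. Starts on the rear part of the green top, handle to the rear.
- graver2: Graver (engraving tool) with a red handle, may be absent: handle 45 mm long, 22 mm wide and 22 mm high with flat sides, from x = 0 to +45 mm; a thin steel shank 6 mm thick from x = 0 to -45 mm at half height. Origin: on the underside, where handle meets shank; x along the tool, z up as it lies. 60 g. Starts on the rear part of the green top, handle to the rear.
- graver3: Graver (engraving tool) with a yellow handle, may be absent: handle 45 mm long, 22 mm wide and 22 mm high with flat sides, from x = 0 to +45 mm; a thin steel shank 6 mm thick from x = 0 to -45 mm at half height. Origin: on the underside, where handle meets shank; x along the tool, z up as it lies. 60 g. Starts on the rear part of the green top, handle to the rear.
- chip1: Copper chip, 20 x 14 mm and 5 mm thick, 13 g, may be absent; lies loose on the front half of the green top. Origin: centre of its underside.
- chip2: Copper chip, 20 x 14 mm and 5 mm thick, 13 g, may be absent; lies loose on the front half of the green top. Origin: centre of its underside.
- chip3: Copper chip, 20 x 14 mm and 5 mm thick, 13 g, may be absent; lies loose on the front half of the green top. Origin: centre of its underside.
- chip4: Copper chip, 20 x 14 mm and 5 mm thick, 13 g, may be absent; lies loose on the front half of the green top. Origin: centre of its underside.
- chip5: Copper chip, 20 x 14 mm and 5 mm thick, 13 g, may be absent; lies loose on the front half of the green top. Origin: centre of its underside.
- chip6: Copper chip, 20 x 14 mm and 5 mm thick, 13 g, may be absent; lies loose on the front half of the green top. Origin: centre of its underside.
- chip7: Copper chip, 20 x 14 mm and 5 mm thick, 13 g, may be absent; lies loose on the front half of the green top. Origin: centre of its underside.
- ink_tin: Grey ink tin, 64 mm across, 60 mm high, beyond the box. Not part of the job.
- varnish_jar: Amber varnish jar, 60 mm across, 85 mm high, beyond the box. Not part of the job.
- loupe: Brass loupe, 40 mm across, 30 mm high, standing beside the rear of the box. Not part of the job.
There are look-alikes about, which are no part of the job. Several things have the shape of the graver1; the one meant has the colours described above.

How it is judged:
On the way, in this order (a step that is already met when the one before it is completed fails the run):
1. the drawer is pulled out to its stop (value of joint drawer above 0.124 m), for 0.2 s.
2. the scraper stands over the green top (x of scraper in the frame of cab between -0.14 and 0.12 m and y of scraper in the frame of cab between -0.1 and 0.1 m and z of scraper in the frame of cab between 0.085 and 0.1 m), for 0.1 s.
3. all chips have been swept into the open drawer (x of chip1 in the frame of drawer_floor between -0.106 and 0.106 m and y of chip1 in the frame of drawer_floor between -0.098 and 0.098 m and z of chip1 in the frame of drawer_floor between -0.006 and 0.04 m and x of chip2 in the frame of drawer_floor between -0.106 and 0.106 m and y of chip2 in the frame of drawer_floor between -0.098 and 0.098 m and z of chip2 in the frame of drawer_floor between -0.006 and 0.04 m and x of chip3 in the frame of drawer_floor between -0.106 and 0.106 m and y of chip3 in the frame of drawer_floor between -0.098 and 0.098 m and z of chip3 in the frame of drawer_floor between -0.006 and 0.04 m and x of chip4 in the frame of drawer_floor between -0.106 and 0.106 m and y of chip4 in the frame of drawer_floor between -0.098 and 0.098 m and z of chip4 in the frame of drawer_floor between -0.006 and 0.04 m and x of chip5 in the frame of drawer_floor between -0.106 and 0.106 m and y of chip5 in the frame of drawer_floor between -0.098 and 0.098 m and z of chip5 in the frame of drawer_floor between -0.006 and 0.04 m and x of chip6 in the frame of drawer_floor between -0.106 and 0.106 m and y of chip6 in the frame of drawer_floor between -0.098 and 0.098 m and z of chip6 in the frame of drawer_floor between -0.006 and 0.04 m and x of chip7 in the frame of drawer_floor between -0.106 and 0.106 m and y of chip7 in the frame of drawer_floor between -0.098 and 0.098 m and z of chip7 in the frame of drawer_floor between -0.006 and 0.04 m and value of joint drawer above 0.06 m), for 0.2 s.
4. the drawer is pushed fully home (value of joint drawer below 0.006 m), for 0.2 s.
At the end, for the whole second after the job is handed in: The drawer is home (within 6 mm) with every chip in it; every graver lies on the black mat (its middle within the mat's outline) and the scraper stands on its base on the cork pad (its middle within the pad's outline), all at rest (value of joint drawer below 0.006 m and x of chip1 in the frame of drawer_floor between -0.106 and 0.106 m and y of chip1 in the frame of drawer_floor between -0.098 and 0.098 m and z of chip1 in the frame of drawer_floor between -0.006 and 0.04 m and x of chip2 in the frame of drawer_floor between -0.106 and 0.106 m and y of chip2 in the frame of drawer_floor between -0.098 and 0.098 m and z of chip2 in the frame of drawer_floor between -0.006 and 0.04 m and x of chip3 in the frame of drawer_floor between -0.106 and 0.106 m and y of chip3 in the frame of drawer_floor between -0.098 and 0.098 m and z of chip3 in the frame of drawer_floor between -0.006 and 0.04 m and x of chip4 in the frame of drawer_floor between -0.106 and 0.106 m and y of chip4 in the frame of drawer_floor between -0.098 and 0.098 m and z of chip4 in the frame of drawer_floor between -0.006 and 0.04 m and x of chip5 in the frame of drawer_floor between -0.106 and 0.106 m and y of chip5 in the frame of drawer_floor between -0.098 and 0.098 m and z of chip5 in the frame of drawer_floor between -0.006 and 0.04 m and x of chip6 in the frame of drawer_floor between -0.106 and 0.106 m and y of chip6 in the frame of drawer_floor between -0.098 and 0.098 m and z of chip6 in the frame of drawer_floor between -0.006 and 0.04 m and x of chip7 in the frame of drawer_floor between -0.106 and 0.106 m and y of chip7 in the frame of drawer_floor between -0.098 and 0.098 m and z of chip7 in the frame of drawer_floor between -0.006 and 0.04 m and x of graver1 in the frame of mat between -0.08 and 0.08 m and y of graver1 in the frame of mat between -0.095 and 0.095 m and z of graver1 in the frame of mat between -0.004 and 0.03 m and linear speed of each of graver1, graver2, graver3, scraper below 0.03 m/s and x of graver2 in the frame of mat between -0.08 and 0.08 m and y of graver2 in the frame of mat between -0.095 and 0.095 m and z of graver2 in the frame of mat between -0.004 and 0.03 m and x of graver3 in the frame of mat between -0.08 and 0.08 m and y of graver3 in the frame of mat between -0.095 and 0.095 m and z of graver3 in the frame of mat between -0.004 and 0.03 m and x of scraper in the frame of pad between -0.045 and 0.045 m and y of scraper in the frame of pad between -0.07 and 0.07 m and z of scraper in the frame of pad between -0.004 and 0.01 m and angle between scraper's own z axis and vertical below 0.15 rad); the robot touches nothing.
It fails at once if a chip is touched by the bare fingers (over 0.5 N) (contact force between the fingers and chip1 above 0.5 N or contact force between the fingers and chip2 above 0.5 N or contact force between the fingers and chip3 above 0.5 N or contact force between the fingers and chip4 above 0.5 N or contact force between the fingers and chip5 above 0.5 N or contact force between the fingers and chip6 above 0.5 N or contact force between the fingers and chip7 above 0.5 N).
It fails at once if the tin, the jar or the loupe is shifted by more than 20 mm (distance of any of ink_tin, varnish_jar, loupe from where it was at the start of the episode above 0.02 m).
Of graver1, graver2, graver3 only 2 to 3 are there at a start; the rules pass over those that are not, and their reading is None.
Of chip1, chip2, chip3, chip4, chip5, chip6, chip7 only 4 to 7 are there at a start; the rules pass over those that are not, and their reading is None.
At some moment in a run one of graver1, graver2, graver3, scraper may be knocked a few centimetres aside while the robot is not near it.
It also fails if it takes over 208 s, if anything falls off the work surface, if the arm or the gripper's body presses on something with over 40 N, if the wrist force passes 120 N, or if a joint passes its speed limit or range.

## Working session

There is one attempt and no reset: what is moved stays moved. The work goes in short steps, Python scripts to look and compute and a tool call to move; the robot and the scene stay as the last step left them, time stands still between calls to the robot, and variables do not carry over. Pictures are saved under pics/ and viewed, at most 14 in all, crops included, and the job is handed in when it is done.

Besides the shell and the picture viewer there is one more tool, called after ">>>" by a JSON object that holds its "op" and its "data", one argument or row to a line. send_rows: Moves the arm, as the interface text tells. Shifts and turns lie within -1 to 1; 1 stands for 0.1 m of shift or 30 degrees of turn. Its arguments: {"type":"object","properties":{"plan":{"type":"array"},"claw":{"type":"number"},"newtons":{"type":"number"}},"required":["plan"]}

```bash
mkdir -p pics; ls
cat > h.py <<'E'
import numpy as np, cv2, json
from plant import readout, viewer, robot
from scipy.spatial.transform import Rotation as R
def snap(name, fn):
    s=readout.get_state(); c=viewer.camera(name)
    cv2.imwrite('pics/'+fn+'.png', c['color'][:,:,::-1])
    if name=='wrist':
        T=np.eye(4);T[:3,:3]=R.from_quat(s['orientation']).as_matrix();T[:3,3]=s['eef_pos']
        M=T@np.array(c['tool_from_camera'])
    else: M=np.array(c['world_from_camera'])
    K=dict(M=M.tolist(),k=[c[x] for x in('fx','fy','cx','cy')],d=list(map(float,c['dist'])))
    json.dump(K,open('pics/'+fn+'.json','w')); return c
def px(fn,uv,z):
    K=json.load(open('pics/'+fn+'.json'));fx,fy,cx,cy=K['k'];M=np.array(K['M'])
    A=np.array([[fx,0,cx],[0,fy,cy],[0,0,1.]])
    u=cv2.undistortPoints(np.array(uv,float).reshape(-1,1,2),A,np.array(K['d']),None,None,(3,50,1e-9)).reshape(-1,2)
    d=np.c_[u[:,0],-u[:,1],-np.ones(len(u))]@M[:3,:3].T
    o=M[:3,3]; return o+d*((np.asarray(z)-o[2])/d[:,2])[:,None]
def proj(fn,P):
    K=json.load(open('pics/'+fn+'.json'));fx,fy,cx,cy=K['k'];M=np.array(K['M'])
    q=(np.array(P,float).reshape(-1,3)-M[:3,3])@M[:3,:3]
    q=q*[1,-1,-1]
    A=np.array([[fx,0,cx],[0,fy,cy],[0,0,1.]])
    return cv2.projectPoints(q,np.zeros(3),np.zeros(3),A,np.array(K['d']))[0].reshape(-1,2)
E
python3 - <<'E'
from h import *
print(readout.get_state())
for n in('scene','top','wrist'): 
    c=snap(n,n+'0'); print(n,c['fx'],c['dist'])
cv2.imwrite('pics/top0b.png',cv2.resize(cv2.imread('pics/top0.png'),(800,600),interpolation=cv2.INTER_CUBIC))
E
```

```text
pics
{'time_s': 0.0, 'qpos': array([ 9.90472137e-01,  2.07470808e-01,  1.54294768e+00,  2.43686890e-05,
        1.39351099e+00, -1.50468547e-01]), 'dq': array([-0.00150592, -0.00151656,  0.00083671, -0.00040569, -0.00047123,
        0.00063794]), 'joint_torque': array([ 9.59532881e-04, -3.83042872e+01, -2.91595495e+01, -6.58708382e-05,
        1.06103229e-02, -4.96680585e-06]), 'eef_pos': array([0.23919242, 0.52205574, 0.23009989]), 'orientation': array([ 2.13278879e-01,  9.76990662e-01, -1.08699261e-03, -4.28696101e-04]), 'contact_force': array([-0.1082429 ,  0.10911139, -0.49986176]), 'ft_torque': array([ 0.01443789, -0.01995347,  0.0014447 ]), 'grip_force': 0.0, 'gripper_width': 0.08566116138231246}
scene 462.4815518808514 [-0.08353868  0.          0.          0.          0.        ]
top 498.60982524762926 [-0.07954998  0.          0.          0.          0.        ]
wrist 321.4706830602634 [-0.05670038  0.          0.          0.          0.        ]
```

View pics/top0b.png

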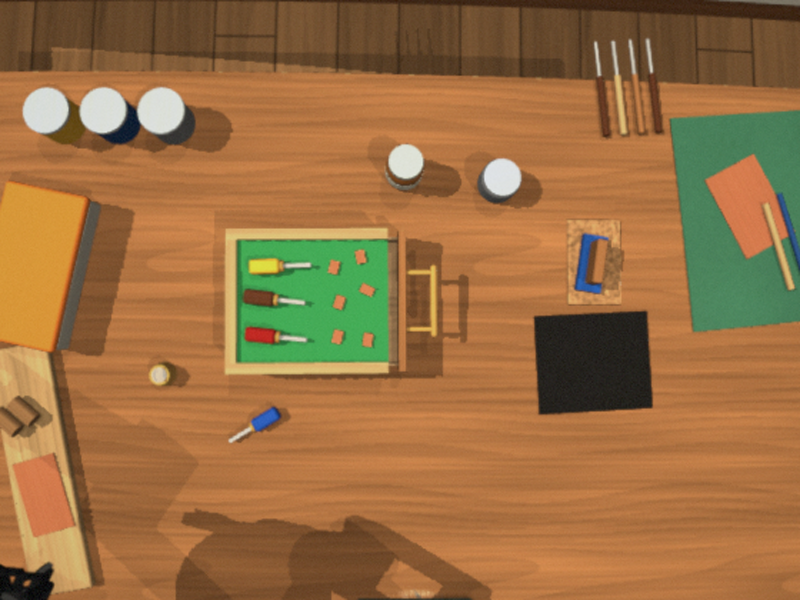

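View pics/scene0.png

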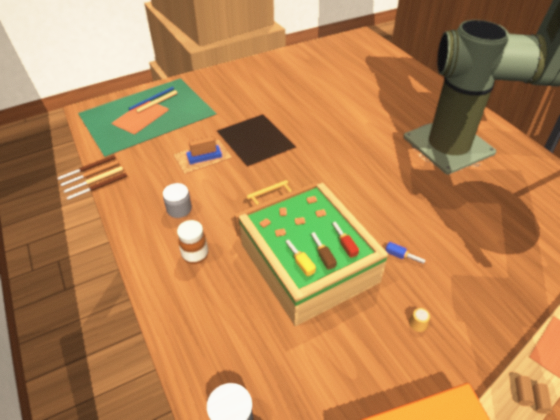

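The top view (800x600) shows these, in pixels:
- **Gravers on the green top:** yellow (265,267), dark (260,298) and red (262,335).
- **Chips:** six, around (334–369, 257–340).
- **Fixtures:** handle (434,300), pad and scraper (594,262), mat (593,362).
- **Look-alikes off the box:** blue graver (255,425), and the dark and yellow tools at upper right (600–655, 40–135).

The gravers meant are the dark, red and yellow ones on the green top. I'll confirm this in a crop.

Run:
```python
from h import *
im=cv2.imread('pics/top0.png')
a=cv2.resize(im[150:275,150:317],(800,600),interpolation=cv2.INTER_CUBIC); cv2.imwrite('pics/cropA.png',a)
b=cv2.resize(im[145:295,365:465],(400,600),interpolation=cv2.INTER_CUBIC); cv2.imwrite('pics/cropB.png',b)
K=json.load(open('pics/top0.json'));print(np.round(K['M'],3))
```

```text
[[ 0.01   0.999 -0.042  0.539]
 [-0.999  0.012  0.035  0.067]
 [ 0.035  0.042  0.998  1.147]
 [ 0.     0.     0.     1.   ]]
```

View pics/cropA.png

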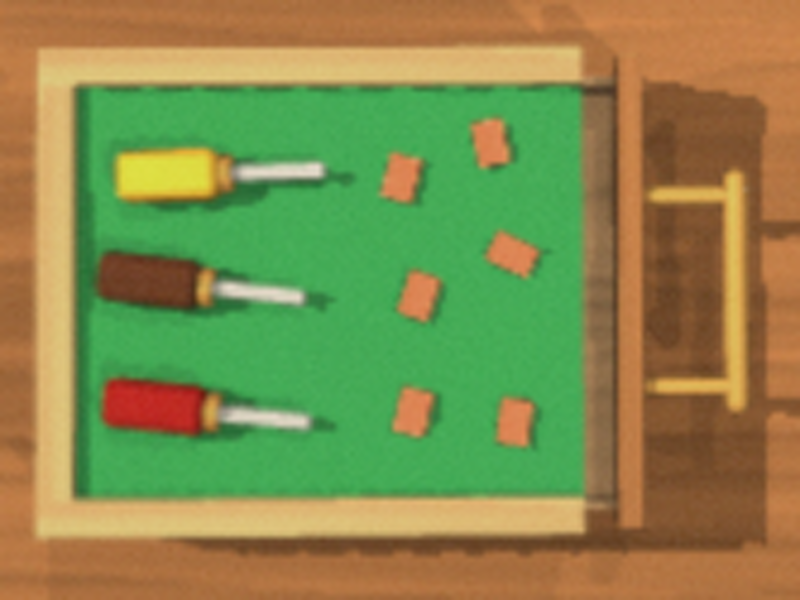

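View pics/cropB.png

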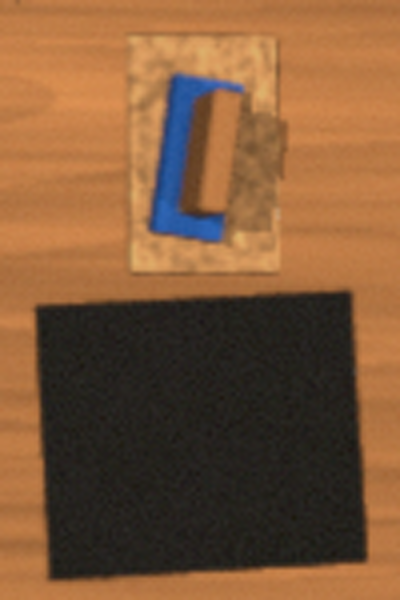

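Crop A confirms that the dark, red and yellow gravers on the green top have their handles to the rear (image left), and that there are six chips. Crop B shows the scraper tilted by about 8° on the pad. Next I'll compute positions.

Run:
```python
from h import *
np.set_printoptions(precision=4,suppress=True)
sx,sy=167/800,125/600
A=lambda l:[(150+(u+.5)*sx-.5,150+(v+.5)*sy-.5) for u,v in l]
B=lambda l:[(365+(u+.5)*.25-.5,145+(v+.5)*.25-.5) for u,v in l]
c=px('top0',A([(38,48),(582,46),(584,534),(37,538)]),.098);print('box outer',c)
print('ctr',c.mean(0),np.degrees(np.arctan2(*(c[0]-c[1]+c[3]-c[2])[[1,0]])),np.linalg.norm(c[0]-c[1]),np.linalg.norm(c[0]-c[3]))
print('front panel top',px('top0',A([(630,60),(630,525)]),.08))
print('handle',px('top0',A([(735,175),(736,408)]),.068+.0055))
print('chips',px('top0',A([(402,177),(491,143),(513,254),(419,296),(414,412),(516,422)]),.095))
for n,l in dict(yellow=[(117,176),(222,172)],dark=[(98,279),(203,287)],red=[(103,405),(208,411)]).items(): print(n,px('top0',A(l),.112))
print('mat',px('top0',B([(37,307),(351,292),(366,560),(50,578)]),.004), px('top0',B([(37,307),(351,292),(366,560),(50,578)]),.004).mean(0))
print('pad',px('top0',B([(128,34),(278,36),(280,272),(132,270)]),.004).mean(0))
print('grip top',px('top0',B([(213,88),(241,94),(224,215),(196,213)]),.062))
print('base top',px('top0',B([(173,74),(242,85),(150,233),(222,241)]),.018))
print('jar tin loupe',px('top0',[(405*.7,165*.7)],.085),px('top0',[(501*.7,180*.7)],.06),px('top0',[(160*.7,374*.7)],.03))
```

```text
Traceback (most recent call last):
  File "h.py", line 16, in px
    u=cv2.undistortPoints(np.array(uv,float).reshape(-1,1,2),A,np.array(K['d']),None,None,(3,50,1e-9)).reshape(-1,2)
      ~~~~~~~~~~~~~~~~~~~^^^^^^^^^^^^^^^^^^^^^^^^^^^^^^^^^^^^^^^^^^^^^^^^^^^^^^^^^^^^^^^^^^^^^^^^^^^^^
cv2.error: OpenCV(4.12.0) /io/opencv/modules/calib3d/src/undistort.dispatch.cpp:393: error: (-215:Assertion failed) CV_IS_MAT(matP) && matP->rows == 3 && (matP->cols == 3 || matP->cols == 4) in function 'cvUndistortPointsInternal'
```

>>> {"op": "send_rows", "data": {
  "plan": [
    {"travel": [0,0,0],"spin": 0.24},
    {"travel": [0,0,0],"spin": 0.48},
    {"travel": [0,0,0],"spin": 0.72},
    {"travel": [0,0,0],"spin": 0.96},
    {"travel": [0,0,0],"spin": 1.0}
  ],
  "claw": 0.0,
  "newtons": 30
}}

```text
time_s: 0.57
eef_pos: [0.2394, 0.5224, 0.2308]
orientation: [0.46, 0.888, -0.001, -0.0]
contact_force: [-0.0, -0.5, -0.3]
gripper_width: 0.0426
grip_force: 0.0
```

>>> {"op": "send_rows", "data": {
  "plan": [
    {"travel": [0,0,0],"spin": 0.24},
    {"travel": [0,0,0],"spin": 0.48},
    {"travel": [0,0,0],"spin": 0.72},
    {"travel": [0,0,0],"spin": 0.96},
    {"travel": [0,0,0],"spin": 1.0}
  ]
}}

```text
time_s: 0.98
eef_pos: [0.2395, 0.5225, 0.231]
orientation: [0.674, 0.739, -0.0, 0.0]
contact_force: [-1.1, 0.0, 0.1]
gripper_width: 0.0424
grip_force: 0.0
```

```bash
sed -i "s/cv2.undistortPoints(\(.*\),None,None,(3,50,1e-9))/cv2.undistortPointsIter(\1,np.eye(3),np.eye(3),(3,50,1e-9))/" h.py
cat > m.py <<'E'
from h import *
np.set_printoptions(precision=4,suppress=True)
sx,sy=167/800,125/600
A=lambda l:[(150+(u+.5)*sx-.5,150+(v+.5)*sy-.5) for u,v in l]
B=lambda l:[(365+(u+.5)*.25-.5,145+(v+.5)*.25-.5) for u,v in l]
c=px('top0',A([(38,48),(582,46),(584,534),(37,538)]),.098);print('box outer',c)
print('ctr',c.mean(0),np.degrees(np.arctan2(*(c[0]-c[1]+c[3]-c[2])[[1,0]])),np.linalg.norm(c[0]-c[1]),np.linalg.norm(c[0]-c[3]))
print('front panel top',px('top0',A([(630,60),(630,525)]),.08))
print('handle',px('top0',A([(735,175),(736,408)]),.068+.0055))
print('chips',px('top0',A([(402,177),(491,143),(513,254),(419,296),(414,412),(516,422)]),.095))
for n,l in dict(yellow=[(117,176),(222,172)],dark=[(98,279),(203,287)],red=[(103,405),(208,411)]).items(): print(n,px('top0',A(l),.112))
m=px('top0',B([(37,307),(351,292),(366,560),(50,578)]),.004);print('mat',m,m.mean(0))
print('pad',px('top0',B([(128,34),(278,36),(280,272),(132,270)]),.004).mean(0))
print('grip top',px('top0',B([(213,88),(241,94),(224,215),(196,213)]),.062))
print('base top',px('top0',B([(173,74),(242,85),(150,233),(222,241)]),.018))
print('jar tin loupe',px('top0',[(405*.7,165*.7)],.085),px('top0',[(501*.7,180*.7)],.06),px('top0',[(160*.7,374*.7)],.03))
E
python3 m.py; python3 -c "
from h import *
print(readout.get_state()['qpos'])"
```

```text
box outer [[0.6753 0.2908 0.098 ]
 [0.6793 0.0513 0.098 ]
 [0.4651 0.0481 0.098 ]
 [0.4609 0.2869 0.098 ]]
ctr [0.5701 0.1693 0.098 ] 90.9792037634806 0.23950138139168858 0.21442716298935108
front panel top [[0.6757 0.0294 0.08  ]
 [0.4679 0.0273 0.08  ]]
handle [[ 0.6251 -0.0188  0.0735]
 [ 0.5203 -0.0201  0.0735]]
chips [[0.6206 0.13   0.095 ]
 [0.6361 0.091  0.095 ]
 [0.5873 0.0807 0.095 ]
 [0.5684 0.1217 0.095 ]
 [0.5175 0.1232 0.095 ]
 [0.5136 0.0784 0.095 ]]
yellow [[0.6182 0.2523 0.112 ]
 [0.6205 0.2069 0.112 ]]
dark [[0.5736 0.2596 0.112 ]
 [0.5707 0.2142 0.112 ]]
red [[0.5194 0.2565 0.112 ]
 [0.5173 0.2111 0.112 ]]
mat [[ 0.551  -0.1894  0.004 ]
 [ 0.5615 -0.3763  0.004 ]
 [ 0.4049 -0.3855  0.004 ]
 [ 0.3948 -0.1979  0.004 ]] [ 0.4781 -0.2873  0.004 ]
pad [ 0.6421 -0.2887  0.004 ]
grip top [[ 0.673  -0.2754  0.062 ]
 [ 0.6699 -0.2913  0.062 ]
 [ 0.6024 -0.2814  0.062 ]
 [ 0.6033 -0.2655  0.062 ]]
base top [[ 0.6861 -0.2657  0.018 ]
 [ 0.6804 -0.3065  0.018 ]
 [ 0.594  -0.252   0.018 ]
 [ 0.5899 -0.2943  0.018 ]]
jar tin loupe [[0.7762 0.0255 0.085 ]] [[ 0.7612 -0.1248  0.06  ]] [[0.4542 0.4026 0.03  ]]
[9.90499872e-01 2.06813276e-01 1.54188466e+00 5.86476580e-06
 1.39349685e+00 8.97582209e-01]
```

Measured sizes match the described ones to within a millimetre. I'll move over the yellow graver with the tool squared to world axes (tool x = world y, tool y = world x).

>>> {"op": "send_rows", "data": {
  "plan": [
    {"travel": [0,0,0],"spin": 0.175},
    {"travel": [0,0,0],"spin": 0.175},
    {"travel": [0,0,0],"spin": 0.175}
  ],
  "claw": 0.05
}}

```text
time_s: 1.23
eef_pos: [0.2395, 0.5226, 0.2311]
orientation: [0.705, 0.709, -0.0, 0.0]
contact_force: [-0.0, -0.0, -0.3]
gripper_width: 0.0404
grip_force: 0.0
```

>>> {"op": "send_rows", "data": {
  "plan": [
    {"travel": [-0.35,0.47,0],"spin": 0},
    {"travel": [-0.73,0.95,0],"spin": 0},
    {"travel": [-0.73,0.95,0],"spin": 0},
    {"travel": [-0.73,0.95,0],"spin": 0},
    {"travel": [-0.73,0.95,0],"spin": 0}
  ]
}}

```text
time_s: 1.65
eef_pos: [0.3362, 0.4488, 0.2313]
orientation: [0.707, 0.708, -0.0, -0.0]
contact_force: [-0.1, 0.8, -0.0]
gripper_width: 0.0409
grip_force: 0.0
```

>>> {"op": "send_rows", "data": {
  "plan": [
    {"travel": [-0.35,0.47,0],"spin": 0},
    {"travel": [-0.73,0.95,0],"spin": 0},
    {"travel": [-0.73,0.95,0],"spin": 0},
    {"travel": [-0.73,0.95,0],"spin": 0},
    {"travel": [-0.73,0.95,0],"spin": 0}
  ]
}}

```text
time_s: 2.07
eef_pos: [0.4304, 0.377, 0.2312]
orientation: [0.706, 0.708, -0.0, -0.0]
contact_force: [-0.3, 0.6, -0.6]
gripper_width: 0.0405
grip_force: 0.0
```

>>> {"op": "send_rows", "data": {
  "plan": [
    {"travel": [-0.35,0.47,0],"spin": 0},
    {"travel": [-0.73,0.95,0],"spin": 0},
    {"travel": [-0.73,0.95,0],"spin": 0},
    {"travel": [-0.73,0.95,0],"spin": 0},
    {"travel": [-0.73,0.95,0],"spin": 0}
  ]
}}

```text
time_s: 2.48
eef_pos: [0.5249, 0.3049, 0.231]
orientation: [0.706, 0.708, -0.0, -0.001]
contact_force: [-0.6, -0.1, 0.3]
gripper_width: 0.0406
grip_force: 0.0
```

>>> {"op": "send_rows", "data": {
  "plan": [
    {"travel": [-0.35,0.47,0],"spin": 0},
    {"travel": [-0.73,0.95,0],"spin": 0},
    {"travel": [-0.73,0.95,0],"spin": 0},
    {"travel": [-0.73,0.95,0],"spin": 0},
    {"travel": [-0.73,0.95,0],"spin": 0}
  ]
}}

```text
time_s: 2.9
eef_pos: [0.6196, 0.2327, 0.2307]
orientation: [0.706, 0.708, -0.0, -0.001]
contact_force: [-0.3, 0.4, -0.1]
gripper_width: 0.0405
grip_force: 0.0
```

Run:
```python
from h import *
c=snap('wrist','w1'); print(readout.get_state()['eef_pos'])
P=[[.6193,.2296,.112],[.572,.237,.112],[.5185,.234,.112]]
q=proj('w1',P);im=cv2.imread('pics/w1.png')
print(q)
for a in q: cv2.drawMarker(im,tuple(map(int,a)),(255,0,255),0,10)
cv2.imwrite('pics/w1m.png',im)
```

```text
[0.61872843 0.23353923 0.23078765]
[[279.32201845 206.46873165]
 [223.51744765 197.99147069]
 [161.51546179 201.25881145]]
```

View pics/w1m.png

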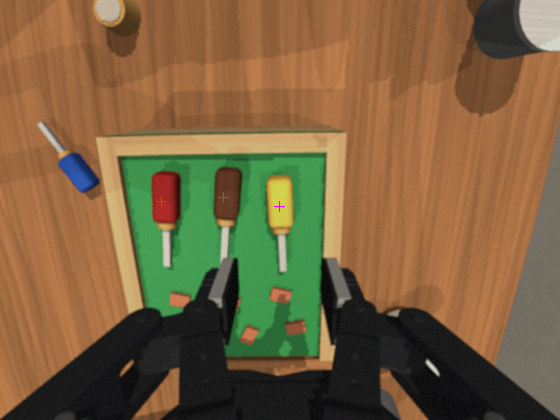

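The wrist view agrees with the top view to within 3 mm; the yellow handle is at (280,202). Descending to grasp it.

>>> {"op": "send_rows", "data": {
  "plan": [
    {"travel": [-0.03,0,0.4],"spin": -0.1},
    {"travel": [-0.03,0,0.8],"spin": -0.1},
    {"travel": [-0.03,0,1.0],"spin": -0.1},
    {"travel": [-0.03,0,1.0],"spin": -0.1},
    {"travel": [-0.03,0,1.0],"spin": -0.1}
  ],
  "claw": 0.2
}}

```text
time_s: 3.37
eef_pos: [0.6174, 0.2306, 0.13]
orientation: [0.686, 0.727, -0.002, -0.001]
contact_force: [0.5, 0.4, 1.1]
gripper_width: 0.0342
grip_force: 0.0
```

>>> {"op": "send_rows", "data": {
  "plan": [
    {"travel": [0,0,0.1],"spin": 0},
    {"travel": [0,0,0.2],"spin": 0},
    {"travel": [0,0,0.3],"spin": 0},
    {"travel": [0,0,0.37],"spin": 0},
    {"travel": [0,0,0.37],"spin": 0},
    {"travel": [0,0,0.37],"spin": 0}
  ]
}}

```text
time_s: 3.87
eef_pos: [0.6198, 0.2283, 0.0935]
orientation: [0.688, 0.726, -0.001, -0.0]
contact_force: [0.0, 0.1, 0.7]
gripper_width: 0.0338
grip_force: 0.0
```

>>> {"op": "send_rows", "data": {
  "plan": [
    {"travel": [0,0,0],"spin": 0},
    {"travel": [0,0,0],"spin": 0},
    {"travel": [0,0,0],"spin": 0},
    {"travel": [0,0,0],"spin": 0},
    {"travel": [0,0,0],"spin": 0}
  ],
  "claw": 1
}}

```text
time_s: 4.28
eef_pos: [0.6206, 0.2285, 0.0947]
orientation: [0.688, 0.726, 0.0, 0.0]
contact_force: [0.1, -0.0, 0.9]
gripper_width: 0.0211
grip_force: 31.4
```

>>> {"op": "send_rows", "data": {
  "plan": [
    {"travel": [0,0,-0.3],"spin": 0},
    {"travel": [0,0,-0.6],"spin": 0},
    {"travel": [0,0,-0.9],"spin": 0},
    {"travel": [0,0,-1.0],"spin": 0},
    {"travel": [0,0,-1.0],"spin": 0}
  ]
}}

```text
time_s: 4.7
eef_pos: [0.6229, 0.2292, 0.1989]
orientation: [0.688, 0.726, 0.004, 0.002]
contact_force: [-0.2, 0.7, -1.1]
gripper_width: 0.0212
grip_force: 31.2
```

>>> {"op": "send_rows", "data": {
  "plan": [
    {"travel": [0,0,0],"spin": 0.1},
    {"travel": [0,0,0],"spin": 0.1}
  ]
}}

```text
time_s: 4.87
eef_pos: [0.619, 0.2283, 0.1921]
orientation: [0.707, 0.708, -0.001, -0.001]
contact_force: [-0.5, -0.4, -1.1]
gripper_width: 0.0212
grip_force: 31.3
```

>>> {"op": "send_rows", "data": {
  "plan": [
    {"travel": [-0.3,-0.06,0],"spin": 0},
    {"travel": [-0.65,-0.13,0],"spin": 0},
    {"travel": [-1,-0.2,0],"spin": 0},
    {"travel": [-1,-0.2,0],"spin": 0}
  ]
}}

```text
time_s: 5.2
eef_pos: [0.5981, 0.1228, 0.1914]
orientation: [0.708, 0.707, -0.004, -0.001]
contact_force: [0.2, -0.4, -0.2]
gripper_width: 0.0214
grip_force: 31.2
```

>>> {"op": "send_rows", "data": {
  "plan": [
    {"travel": [-0.35,-0.07,0],"spin": 0},
    {"travel": [-0.7,-0.14,0],"spin": 0},
    {"travel": [-1,-0.2,0],"spin": 0},
    {"travel": [-1,-0.2,0],"spin": 0}
  ]
}}

```text
time_s: 5.53
eef_pos: [0.5787, 0.0237, 0.192]
orientation: [0.708, 0.706, -0.002, -0.001]
contact_force: [0.0, 0.2, -0.1]
gripper_width: 0.0213
grip_force: 31.2
```

>>> {"op": "send_rows", "data": {
  "plan": [
    {"travel": [-0.35,-0.07,0],"spin": 0},
    {"travel": [-0.7,-0.14,0],"spin": 0},
    {"travel": [-1,-0.2,0],"spin": 0},
    {"travel": [-1,-0.2,0],"spin": 0}
  ]
}}

```text
time_s: 5.87
eef_pos: [0.5594, -0.0757, 0.1925]
orientation: [0.708, 0.706, -0.002, -0.001]
contact_force: [1.0, -0.2, -0.6]
gripper_width: 0.0215
grip_force: 31.2
```

>>> {"op": "send_rows", "data": {
  "plan": [
    {"travel": [-0.35,-0.07,0],"spin": 0},
    {"travel": [-0.7,-0.14,0],"spin": 0},
    {"travel": [-1,-0.2,0],"spin": 0},
    {"travel": [-1,-0.2,0],"spin": 0}
  ]
}}

```text
time_s: 6.2
eef_pos: [0.54, -0.1755, 0.1929]
orientation: [0.708, 0.707, -0.001, -0.0]
contact_force: [0.2, 0.1, -1.2]
gripper_width: 0.0216
grip_force: 31.2
```

>>> {"op": "send_rows", "data": {
  "plan": [
    {"travel": [-0.35,-0.07,0],"spin": 0},
    {"travel": [-0.7,-0.14,0],"spin": 0},
    {"travel": [-1,-0.2,0],"spin": 0},
    {"travel": [-1,-0.2,0],"spin": 0}
  ]
}}

```text
time_s: 6.53
eef_pos: [0.5205, -0.2754, 0.193]
orientation: [0.708, 0.707, -0.001, 0.0]
contact_force: [-0.3, -0.7, -1.5]
gripper_width: 0.0213
grip_force: 31.2
```

>>> {"op": "send_rows", "data": {
  "plan": [
    {"travel": [0,0,0.3],"spin": 0},
    {"travel": [0,0,0.6],"spin": 0},
    {"travel": [0,0,0.9],"spin": 0},
    {"travel": [0,0,1.0],"spin": 0},
    {"travel": [0,0,1.0],"spin": 0},
    {"travel": [0,0,1.0],"spin": 0}
  ]
}}

```text
time_s: 7.03
eef_pos: [0.5215, -0.2705, 0.0938]
orientation: [0.706, 0.708, 0.0, -0.001]
contact_force: [0.7, -0.3, -0.4]
gripper_width: 0.0211
grip_force: 31.2
```

>>> {"op": "send_rows", "data": {
  "plan": [
    {"travel": [0,0.03,0.3],"spin": 0},
    {"travel": [0,0.03,0.6],"spin": 0},
    {"travel": [0,0.03,0.75],"spin": 0},
    {"travel": [0,0.03,0.84],"spin": 0},
    {"travel": [0,0.03,0.84],"spin": 0},
    {"travel": [0,0.03,0.84],"spin": 0}
  ]
}}

```text
time_s: 7.53
eef_pos: [0.5258, -0.2724, 0.012]
orientation: [0.706, 0.708, 0.0, 0.001]
contact_force: [-0.2, -0.3, -1.0]
gripper_width: 0.0216
grip_force: 31.2
```

>>> {"op": "send_rows", "data": {
  "plan": [
    {"travel": [0,0,0],"spin": 0},
    {"travel": [0,0,0],"spin": 0},
    {"travel": [0,0,0],"spin": 0},
    {"travel": [0,0,0],"spin": 0}
  ],
  "claw": 0.2
}}

```text
time_s: 7.87
eef_pos: [0.5251, -0.2722, 0.0115]
orientation: [0.706, 0.708, 0.0, 0.001]
contact_force: [0.1, 0.9, 0.2]
gripper_width: 0.034
grip_force: 0.0
```

>>> {"op": "send_rows", "data": {
  "plan": [
    {"travel": [0,0,-0.2],"spin": 0},
    {"travel": [0,0,-0.5],"spin": 0},
    {"travel": [0,0,-0.9],"spin": 0},
    {"travel": [0,0,-1],"spin": 0},
    {"travel": [0,0,-1],"spin": 0}
  ]
}}

```text
time_s: 8.28
eef_pos: [0.5277, -0.2741, 0.1159]
orientation: [0.706, 0.708, 0.001, 0.005]
contact_force: [0.3, 0.1, 0.7]
gripper_width: 0.0343
grip_force: 0.0
```

>>> {"op": "send_rows", "data": {
  "plan": [
    {"travel": [0.35,0.03,-0.3],"spin": 0},
    {"travel": [0.7,0.07,-0.6],"spin": 0},
    {"travel": [1,0.1,-0.8],"spin": 0},
    {"travel": [1,0.1,-0.8],"spin": 0},
    {"travel": [1,0.1,-0.8],"spin": 0}
  ]
}}

```text
time_s: 8.7
eef_pos: [0.5349, -0.1702, 0.1913]
orientation: [0.705, 0.709, 0.0, 0.001]
contact_force: [-0.2, 0.1, -0.6]
gripper_width: 0.034
grip_force: 0.0
```

>>> {"op": "send_rows", "data": {
  "plan": [
    {"travel": [0.35,0.03,0],"spin": 0},
    {"travel": [0.7,0.07,0],"spin": 0},
    {"travel": [1,0.1,0],"spin": 0},
    {"travel": [1,0.1,0],"spin": 0}
  ]
}}

```text
time_s: 9.03
eef_pos: [0.5424, -0.0677, 0.1874]
orientation: [0.705, 0.709, -0.0, -0.003]
contact_force: [-0.4, 0.5, -0.3]
gripper_width: 0.0344
grip_force: 0.0
```

>>> {"op": "send_rows", "data": {
  "plan": [
    {"travel": [0.35,0.03,0],"spin": 0},
    {"travel": [0.7,0.07,0],"spin": 0},
    {"travel": [1,0.1,0],"spin": 0},
    {"travel": [1,0.1,0],"spin": 0}
  ]
}}

```text
time_s: 9.37
eef_pos: [0.5527, 0.0316, 0.1878]
orientation: [0.705, 0.709, -0.001, -0.002]
contact_force: [0.5, -0.5, 0.7]
gripper_width: 0.0339
grip_force: 0.0
```

>>> {"op": "send_rows", "data": {
  "plan": [
    {"travel": [0.35,0.03,0],"spin": 0},
    {"travel": [0.7,0.07,0],"spin": 0},
    {"travel": [1,0.1,0],"spin": 0},
    {"travel": [1,0.1,0],"spin": 0}
  ]
}}

```text
time_s: 9.7
eef_pos: [0.563, 0.1312, 0.1881]
orientation: [0.705, 0.709, -0.0, -0.002]
contact_force: [0.6, -0.4, 0.5]
gripper_width: 0.0339
grip_force: 0.0
```

>>> {"op": "send_rows", "data": {
  "plan": [
    {"travel": [0.35,0.03,0],"spin": 0},
    {"travel": [0.7,0.07,0],"spin": 0},
    {"travel": [1,0.1,0],"spin": 0},
    {"travel": [1,0.1,0],"spin": 0},
    {"travel": [1,0.1,0],"spin": 0},
    {"travel": [1,0.1,0],"spin": 0}
  ]
}}

```text
time_s: 10.2
eef_pos: [0.5731, 0.2263, 0.1886]
orientation: [0.707, 0.707, -0.002, -0.0]
contact_force: [0.0, 0.5, 0.6]
gripper_width: 0.0344
grip_force: 0.0
```

Run:
```python
from h import *
snap('wrist','w2'); snap('top','top2');print(readout.get_state()['eef_pos'])
w=cv2.imread('pics/w2.png');t=cv2.imread('pics/top2.png')
cv2.imwrite('pics/v2.png',np.hstack([cv2.resize(w[120:345,60:360],(400,300)),cv2.resize(t[145:295,365:565],(400,300))]))
```

```text
[0.57324515 0.22623405 0.18934507]
```

View pics/v2.png

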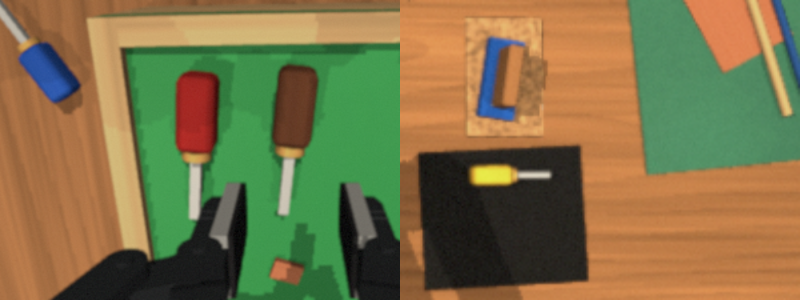

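The yellow graver is on the mat. Dark is centred under the tool at wrist pixel (281,201), and red is at (208,204).

>>> {"op": "send_rows", "data": {
  "plan": [
    {"travel": [0.1,0.0,0.3],"spin": 0.12},
    {"travel": [0.1,0.0,0.6],"spin": 0.12},
    {"travel": [0.1,0.0,0.75],"spin": 0.12},
    {"travel": [0.1,0.0,0.87],"spin": 0.12},
    {"travel": [0.1,0.0,0.94],"spin": 0.12},
    {"travel": [0.1,0.0,0.94],"spin": 0.12},
    {"travel": [0.1,0.0,0.94],"spin": 0.12}
  ]
}}

```text
time_s: 10.88
eef_pos: [0.5739, 0.238, 0.0969]
orientation: [0.728, 0.685, 0.0, 0.0]
contact_force: [0.1, 0.5, 0.3]
gripper_width: 0.0341
grip_force: 0.0
```

>>> {"op": "send_rows", "data": {
  "plan": [
    {"travel": [0,0,0],"spin": 0},
    {"travel": [0,0,0],"spin": 0},
    {"travel": [0,0,0],"spin": 0},
    {"travel": [0,0,0],"spin": 0},
    {"travel": [0,0,0],"spin": 0}
  ],
  "claw": 1
}}

```text
time_s: 11.3
eef_pos: [0.5746, 0.2387, 0.0981]
orientation: [0.728, 0.685, 0.001, 0.001]
contact_force: [0.5, -0.8, 5.4]
gripper_width: 0.0209
grip_force: 31.3
```

>>> {"op": "send_rows", "data": {
  "plan": [
    {"travel": [0,0,-0.3],"spin": -0.12},
    {"travel": [0,0,-0.6],"spin": -0.12},
    {"travel": [0,0,-0.9],"spin": -0.12},
    {"travel": [0,0,-1.0],"spin": -0.12},
    {"travel": [0,0,-1.0],"spin": -0.12}
  ]
}}

```text
time_s: 11.72
eef_pos: [0.5755, 0.2392, 0.2002]
orientation: [0.706, 0.708, 0.003, 0.002]
contact_force: [0.0, -0.0, -0.5]
gripper_width: 0.0211
grip_force: 30.5
```

>>> {"op": "send_rows", "data": {
  "plan": [
    {"travel": [-0.3,-0.06,0],"spin": 0},
    {"travel": [-0.65,-0.13,0],"spin": 0},
    {"travel": [-1,-0.19,0],"spin": 0},
    {"travel": [-1,-0.19,0],"spin": 0}
  ]
}}

```text
time_s: 12.05
eef_pos: [0.5517, 0.1331, 0.1929]
orientation: [0.708, 0.706, -0.004, -0.001]
contact_force: [0.6, 0.2, -0.9]
gripper_width: 0.0215
grip_force: 30.5
```

>>> {"op": "send_rows", "data": {
  "plan": [
    {"travel": [-0.35,-0.07,0],"spin": 0},
    {"travel": [-0.7,-0.14,0],"spin": 0},
    {"travel": [-1,-0.19,0],"spin": 0},
    {"travel": [-1,-0.19,0],"spin": 0}
  ]
}}

```text
time_s: 12.38
eef_pos: [0.5334, 0.0341, 0.1936]
orientation: [0.708, 0.706, -0.003, -0.001]
contact_force: [-0.9, 0.6, 0.1]
gripper_width: 0.0211
grip_force: 30.5
```

>>> {"op": "send_rows", "data": {
  "plan": [
    {"travel": [-0.35,-0.07,0],"spin": 0},
    {"travel": [-0.7,-0.14,0],"spin": 0},
    {"travel": [-1,-0.19,0],"spin": 0},
    {"travel": [-1,-0.19,0],"spin": 0}
  ]
}}

```text
time_s: 12.72
eef_pos: [0.5153, -0.0654, 0.1942]
orientation: [0.708, 0.706, -0.002, -0.001]
contact_force: [-0.5, -0.4, -0.6]
gripper_width: 0.0213
grip_force: 30.5
```

>>> {"op": "send_rows", "data": {
  "plan": [
    {"travel": [-0.35,-0.07,0],"spin": 0},
    {"travel": [-0.7,-0.14,0],"spin": 0},
    {"travel": [-1,-0.19,0],"spin": 0},
    {"travel": [-1,-0.19,0],"spin": 0}
  ]
}}

```text
time_s: 13.05
eef_pos: [0.4971, -0.1651, 0.1946]
orientation: [0.708, 0.706, -0.001, -0.0]
contact_force: [1.5, 0.2, -0.7]
gripper_width: 0.0213
grip_force: 30.5
```

>>> {"op": "send_rows", "data": {
  "plan": [
    {"travel": [-0.35,-0.07,0],"spin": 0},
    {"travel": [-0.7,-0.14,0],"spin": 0},
    {"travel": [-1,-0.19,0],"spin": 0},
    {"travel": [-1,-0.19,0],"spin": 0}
  ]
}}

```text
time_s: 13.38
eef_pos: [0.4787, -0.2651, 0.1949]
orientation: [0.708, 0.706, -0.001, -0.0]
contact_force: [0.5, 0.5, -0.3]
gripper_width: 0.0211
grip_force: 30.5
```

>>> {"op": "send_rows", "data": {
  "plan": [
    {"travel": [0,0,0.3],"spin": 0},
    {"travel": [0,0,0.6],"spin": 0},
    {"travel": [0,0,0.9],"spin": 0},
    {"travel": [0,0,1.0],"spin": 0},
    {"travel": [0,0,1.0],"spin": 0},
    {"travel": [0,0,1.0],"spin": 0}
  ]
}}

```text
time_s: 13.88
eef_pos: [0.4795, -0.2605, 0.0957]
orientation: [0.706, 0.708, 0.0, -0.001]
contact_force: [0.6, -0.9, 0.8]
gripper_width: 0.0212
grip_force: 30.5
```

>>> {"op": "send_rows", "data": {
  "plan": [
    {"travel": [0,0,0.3],"spin": 0},
    {"travel": [0,0,0.6],"spin": 0},
    {"travel": [0,0,0.75],"spin": 0},
    {"travel": [0,0,0.84],"spin": 0},
    {"travel": [0,0,0.84],"spin": 0},
    {"travel": [0,0,0.84],"spin": 0}
  ]
}}

```text
time_s: 14.38
eef_pos: [0.481, -0.2627, 0.0141]
orientation: [0.706, 0.708, 0.0, 0.002]
contact_force: [0.4, -0.4, -0.6]
gripper_width: 0.0213
grip_force: 31.0
```

>>> {"op": "send_rows", "data": {
  "plan": [
    {"travel": [0,0,0],"spin": 0},
    {"travel": [0,0,0],"spin": 0},
    {"travel": [0,0,0],"spin": 0},
    {"travel": [0,0,0],"spin": 0}
  ],
  "claw": 0.2
}}

```text
time_s: 14.72
eef_pos: [0.4799, -0.2622, 0.0132]
orientation: [0.706, 0.708, 0.0, 0.001]
contact_force: [0.0, 0.2, -0.2]
gripper_width: 0.034
grip_force: 0.0
```

>>> {"op": "send_rows", "data": {
  "plan": [
    {"travel": [0,0,-0.2],"spin": 0},
    {"travel": [0,0,-0.5],"spin": 0},
    {"travel": [0,0,-0.9],"spin": 0},
    {"travel": [0,0,-1],"spin": 0},
    {"travel": [0,0,-1],"spin": 0}
  ]
}}

```text
time_s: 15.13
eef_pos: [0.4825, -0.2642, 0.1173]
orientation: [0.706, 0.708, 0.001, 0.005]
contact_force: [1.0, 0.0, 0.0]
gripper_width: 0.0339
grip_force: 0.0
```

>>> {"op": "send_rows", "data": {
  "plan": [
    {"travel": [0.35,0.03,-0.3],"spin": 0},
    {"travel": [0.7,0.06,-0.6],"spin": 0},
    {"travel": [1,0.08,-0.8],"spin": 0},
    {"travel": [1,0.08,-0.8],"spin": 0},
    {"travel": [1,0.08,-0.8],"spin": 0}
  ]
}}

```text
time_s: 15.55
eef_pos: [0.4877, -0.1604, 0.193]
orientation: [0.705, 0.709, 0.0, 0.001]
contact_force: [0.3, -0.1, -0.8]
gripper_width: 0.0341
grip_force: 0.0
```

>>> {"op": "send_rows", "data": {
  "plan": [
    {"travel": [0.35,0.03,0],"spin": 0},
    {"travel": [0.7,0.06,0],"spin": 0},
    {"travel": [1,0.08,0],"spin": 0},
    {"travel": [1,0.08,0],"spin": 0}
  ]
}}

```text
time_s: 15.88
eef_pos: [0.4932, -0.0581, 0.1895]
orientation: [0.705, 0.709, -0.0, -0.003]
contact_force: [-0.6, -1.0, 0.5]
gripper_width: 0.034
grip_force: 0.0
```

>>> {"op": "send_rows", "data": {
  "plan": [
    {"travel": [0.35,0.03,0],"spin": 0},
    {"travel": [0.7,0.06,0],"spin": 0},
    {"travel": [1,0.08,0],"spin": 0},
    {"travel": [1,0.08,0],"spin": 0}
  ]
}}

```text
time_s: 16.22
eef_pos: [0.5016, 0.0413, 0.19]
orientation: [0.705, 0.709, -0.001, -0.002]
contact_force: [0.3, 0.2, -0.3]
gripper_width: 0.034
grip_force: 0.0
```

>>> {"op": "send_rows", "data": {
  "plan": [
    {"travel": [0.35,0.03,0],"spin": 0},
    {"travel": [0.7,0.06,0],"spin": 0},
    {"travel": [1,0.08,0],"spin": 0},
    {"travel": [1,0.08,0],"spin": 0}
  ]
}}

```text
time_s: 16.55
eef_pos: [0.5101, 0.1408, 0.1903]
orientation: [0.705, 0.709, -0.0, -0.001]
contact_force: [-0.3, -1.1, -0.2]
gripper_width: 0.0339
grip_force: 0.0
```

>>> {"op": "send_rows", "data": {
  "plan": [
    {"travel": [0.35,0.03,0],"spin": 0},
    {"travel": [0.7,0.06,0],"spin": 0},
    {"travel": [0.98,0.08,0],"spin": 0},
    {"travel": [0.98,0.08,0],"spin": 0},
    {"travel": [0.98,0.08,0],"spin": 0},
    {"travel": [0.98,0.08,0],"spin": 0}
  ]
}}

```text
time_s: 17.05
eef_pos: [0.5181, 0.2343, 0.1907]
orientation: [0.707, 0.708, -0.002, -0.0]
contact_force: [-0.2, -0.2, -0.2]
gripper_width: 0.0339
grip_force: 0.0
```

Run:
```python
from h import *
np.set_printoptions(precision=4,suppress=True)
c=snap('wrist','w3'); snap('top','top3');print(readout.get_state()['eef_pos'])
for f,r in(('w3',None),('top3',None)):
  im=cv2.imread('pics/'+f+'.png').astype(int); b,g,r=im[...,0],im[...,1],im[...,2]
  m=((r>110)&(g<60)&(b<60)).astype('uint8')
  n,l,s,ce=cv2.connectedComponentsWithStats(m)
  for i in range(1,n):
    if s[i,4]>60: print(f,ce[i],s[i,4],px(f,[ce[i]],.112))
```

```text
[0.5182 0.2343 0.1914]
w3 [281.097 214.39 ] 1505 [[0.5191 0.2376 0.112 ]]
top3 [187.0357 234.6429] 84 [[0.5184 0.2235 0.112 ]]
```

>>> {"op": "send_rows", "data": {
  "plan": [
    {"travel": [0.0,0.01,0.3],"spin": 0.09},
    {"travel": [0.0,0.01,0.6],"spin": 0.09},
    {"travel": [0.0,0.01,0.75],"spin": 0.09},
    {"travel": [0.0,0.01,0.87],"spin": 0.09},
    {"travel": [0.0,0.01,0.97],"spin": 0.09},
    {"travel": [0.0,0.01,0.97],"spin": 0.09},
    {"travel": [0.0,0.01,0.97],"spin": 0.09}
  ]
}}

```text
time_s: 17.73
eef_pos: [0.5196, 0.2359, 0.0955]
orientation: [0.723, 0.691, 0.0, 0.0]
contact_force: [0.0, -0.0, -0.3]
gripper_width: 0.0339
grip_force: 0.0
```

>>> {"op": "send_rows", "data": {
  "plan": [
    {"travel": [0,0,0],"spin": 0},
    {"travel": [0,0,0],"spin": 0},
    {"travel": [0,0,0],"spin": 0},
    {"travel": [0,0,0],"spin": 0},
    {"travel": [0,0,0],"spin": 0}
  ],
  "claw": 1
}}

```text
time_s: 18.15
eef_pos: [0.5205, 0.2366, 0.0968]
orientation: [0.723, 0.691, 0.001, 0.001]
contact_force: [-0.5, 0.5, 4.0]
gripper_width: 0.0211
grip_force: 31.5
```

>>> {"op": "send_rows", "data": {
  "plan": [
    {"travel": [0,0,-0.3],"spin": -0.09},
    {"travel": [0,0,-0.6],"spin": -0.09},
    {"travel": [0,0,-0.9],"spin": -0.09},
    {"travel": [0,0,-1.0],"spin": -0.09},
    {"travel": [0,0,-1.0],"spin": -0.09}
  ]
}}

```text
time_s: 18.57
eef_pos: [0.5215, 0.2371, 0.199]
orientation: [0.706, 0.708, 0.003, 0.002]
contact_force: [0.4, 0.8, -0.5]
gripper_width: 0.0214
grip_force: 30.9
```

>>> {"op": "send_rows", "data": {
  "plan": [
    {"travel": [-0.3,-0.06,0],"spin": 0},
    {"travel": [-0.65,-0.12,0],"spin": 0},
    {"travel": [-1,-0.17,0],"spin": 0},
    {"travel": [-1,-0.17,0],"spin": 0}
  ]
}}

```text
time_s: 18.9
eef_pos: [0.4998, 0.1314, 0.1923]
orientation: [0.708, 0.706, -0.003, -0.001]
contact_force: [-0.2, 0.3, -0.6]
gripper_width: 0.0216
grip_force: 30.9
```

>>> {"op": "send_rows", "data": {
  "plan": [
    {"travel": [-0.35,-0.07,0],"spin": 0},
    {"travel": [-0.7,-0.12,0],"spin": 0},
    {"travel": [-1,-0.17,0],"spin": 0},
    {"travel": [-1,-0.17,0],"spin": 0}
  ]
}}

```text
time_s: 19.23
eef_pos: [0.4836, 0.0323, 0.1928]
orientation: [0.708, 0.706, -0.002, -0.001]
contact_force: [0.8, -0.1, -0.4]
gripper_width: 0.0211
grip_force: 30.9
```

>>> {"op": "send_rows", "data": {
  "plan": [
    {"travel": [-0.35,-0.07,0],"spin": 0},
    {"travel": [-0.7,-0.12,0],"spin": 0},
    {"travel": [-1,-0.17,0],"spin": 0},
    {"travel": [-1,-0.17,0],"spin": 0}
  ]
}}

```text
time_s: 19.57
eef_pos: [0.4675, -0.0672, 0.1935]
orientation: [0.708, 0.706, -0.002, -0.001]
contact_force: [0.5, 0.5, -0.8]
gripper_width: 0.021
grip_force: 30.9
```

>>> {"op": "send_rows", "data": {
  "plan": [
    {"travel": [-0.35,-0.07,0],"spin": 0},
    {"travel": [-0.7,-0.12,0],"spin": 0},
    {"travel": [-1,-0.17,0],"spin": 0},
    {"travel": [-1,-0.17,0],"spin": 0}
  ]
}}

```text
time_s: 19.9
eef_pos: [0.4513, -0.1671, 0.1939]
orientation: [0.708, 0.706, -0.001, -0.0]
contact_force: [0.6, 0.1, -0.4]
gripper_width: 0.0211
grip_force: 30.9
```

>>> {"op": "send_rows", "data": {
  "plan": [
    {"travel": [-0.35,-0.07,0],"spin": 0},
    {"travel": [-0.7,-0.12,0],"spin": 0},
    {"travel": [-1,-0.17,0],"spin": 0},
    {"travel": [-1,-0.17,0],"spin": 0}
  ]
}}

```text
time_s: 20.23
eef_pos: [0.4349, -0.2671, 0.1941]
orientation: [0.708, 0.706, -0.001, 0.0]
contact_force: [0.6, 0.2, -0.4]
gripper_width: 0.0213
grip_force: 30.9
```

>>> {"op": "send_rows", "data": {
  "plan": [
    {"travel": [0,0,0.3],"spin": 0},
    {"travel": [0,0,0.6],"spin": 0},
    {"travel": [0,0,0.9],"spin": 0},
    {"travel": [0,0,1.0],"spin": 0},
    {"travel": [0,0,1.0],"spin": 0},
    {"travel": [0,0,1.0],"spin": 0}
  ]
}}

```text
time_s: 20.73
eef_pos: [0.4355, -0.2626, 0.0948]
orientation: [0.706, 0.708, 0.0, -0.001]
contact_force: [-0.4, -0.8, -0.9]
gripper_width: 0.0213
grip_force: 30.9
```

>>> {"op": "send_rows", "data": {
  "plan": [
    {"travel": [0,0,0.3],"spin": 0},
    {"travel": [0,0,0.6],"spin": 0},
    {"travel": [0,0,0.75],"spin": 0},
    {"travel": [0,0,0.84],"spin": 0},
    {"travel": [0,0,0.84],"spin": 0},
    {"travel": [0,0,0.84],"spin": 0}
  ]
}}

```text
time_s: 21.23
eef_pos: [0.4369, -0.2649, 0.0129]
orientation: [0.706, 0.708, 0.0, 0.002]
contact_force: [-0.1, 0.2, -1.0]
gripper_width: 0.0209
grip_force: 31.2
```

>>> {"op": "send_rows", "data": {
  "plan": [
    {"travel": [0,0,0],"spin": 0},
    {"travel": [0,0,0],"spin": 0},
    {"travel": [0,0,0],"spin": 0},
    {"travel": [0,0,0],"spin": 0}
  ],
  "claw": 0.25
}}

```text
time_s: 21.57
eef_pos: [0.4358, -0.2644, 0.0121]
orientation: [0.706, 0.708, 0.0, 0.001]
contact_force: [0.3, 0.3, 0.1]
gripper_width: 0.0321
grip_force: 0.0
```

>>> {"op": "send_rows", "data": {
  "plan": [
    {"travel": [0,0,-0.2],"spin": 0},
    {"travel": [0,0,-0.5],"spin": 0},
    {"travel": [0,0,-0.9],"spin": 0},
    {"travel": [0,0,-1],"spin": 0},
    {"travel": [0,0,-1],"spin": 0}
  ]
}}

```text
time_s: 21.98
eef_pos: [0.4382, -0.2664, 0.1159]
orientation: [0.706, 0.708, 0.0, 0.005]
contact_force: [-0.1, -0.3, 0.5]
gripper_width: 0.0321
grip_force: 0.0
```

>>> {"op": "send_rows", "data": {
  "plan": [
    {"travel": [0.35,0.2,-0.1],"spin": 0},
    {"travel": [0.7,0.4,-0.3],"spin": 0},
    {"travel": [0.81,0.46,-0.4],"spin": 0},
    {"travel": [0.81,0.46,-0.4],"spin": 0},
    {"travel": [0.81,0.46,-0.4],"spin": 0}
  ]
}}

```text
time_s: 22.4
eef_pos: [0.4809, -0.182, 0.1504]
orientation: [0.706, 0.709, -0.0, -0.0]
contact_force: [0.1, -0.2, 0.1]
gripper_width: 0.0319
grip_force: 0.0
```

>>> {"op": "send_rows", "data": {
  "plan": [
    {"travel": [0.35,0.2,0],"spin": 0},
    {"travel": [0.7,0.4,0],"spin": 0},
    {"travel": [0.81,0.46,0],"spin": 0},
    {"travel": [0.81,0.46,0],"spin": 0},
    {"travel": [0.81,0.46,0],"spin": 0}
  ]
}}

```text
time_s: 22.82
eef_pos: [0.5257, -0.102, 0.1495]
orientation: [0.706, 0.708, -0.001, -0.001]
contact_force: [-1.0, 0.6, -0.2]
gripper_width: 0.0319
grip_force: 0.0
```

>>> {"op": "send_rows", "data": {
  "plan": [
    {"travel": [0.35,0.2,0],"spin": 0},
    {"travel": [0.7,0.4,0],"spin": 0},
    {"travel": [0.81,0.46,0],"spin": 0},
    {"travel": [0.81,0.46,0],"spin": 0},
    {"travel": [0.81,0.46,0],"spin": 0}
  ]
}}

```text
time_s: 23.23
eef_pos: [0.5719, -0.0218, 0.1504]
orientation: [0.706, 0.708, -0.001, -0.0]
contact_force: [-0.1, -0.5, -0.3]
gripper_width: 0.0321
grip_force: 0.0
```

>>> {"op": "send_rows", "data": {
  "plan": [
    {"travel": [0,0,0],"spin": 0.23},
    {"travel": [0,0,0],"spin": 0.46},
    {"travel": [0,0,0],"spin": 0.69},
    {"travel": [0,0,0],"spin": 0.92},
    {"travel": [0,0,0],"spin": 1.0}
  ]
}}

```text
time_s: 23.65
eef_pos: [0.5715, -0.0231, 0.1508]
orientation: [0.867, 0.498, -0.001, -0.0]
contact_force: [0.4, -0.3, -0.6]
gripper_width: 0.0319
grip_force: 0.0
```

>>> {"op": "send_rows", "data": {
  "plan": [
    {"travel": [0,0,0],"spin": 0.23},
    {"travel": [0,0,0],"spin": 0.46},
    {"travel": [0,0,0],"spin": 0.69},
    {"travel": [0,0,0],"spin": 0.92},
    {"travel": [0,0,0],"spin": 1.0}
  ]
}}

```text
time_s: 24.07
eef_pos: [0.5715, -0.0232, 0.1508]
orientation: [0.967, 0.256, -0.001, 0.0]
contact_force: [-0.3, -0.2, 0.3]
gripper_width: 0.0323
grip_force: 0.0
```

>>> {"op": "send_rows", "data": {
  "plan": [
    {"travel": [0,0,0],"spin": 0.23},
    {"travel": [0,0,0],"spin": 0.46},
    {"travel": [0,0,0],"spin": 0.69},
    {"travel": [0,0,0],"spin": 0.92},
    {"travel": [0,0,0],"spin": 0.97},
    {"travel": [0,0,0],"spin": 0.97},
    {"travel": [0,0,0],"spin": 0.97}
  ]
}}

```text
time_s: 24.65
eef_pos: [0.5719, -0.0225, 0.151]
orientation: [1.0, 0.008, -0.001, 0.0]
contact_force: [0.9, 0.5, 0.3]
gripper_width: 0.0323
grip_force: 0.0
```

Run:
```python
from h import *
snap('wrist','w4'); snap('top','top4');s=readout.get_state();print(s['eef_pos'],s['orientation'],s['qpos'])
w=cv2.imread('pics/w4.png');t=cv2.imread('pics/top4.png')
for a in proj('w4',[[.6251,-.0188,.0735],[.5203,-.0201,.0735]]): cv2.drawMarker(w,tuple(map(int,a)),(255,0,255),0,10)
cv2.imwrite('pics/v4.png',np.hstack([cv2.resize(w,(400,300)),cv2.resize(t[145:295,265:465],(400,300))]))
```

```text
[ 0.57226066 -0.02177084  0.15110163] [ 9.99963303e-01  8.56074389e-03 -2.91673135e-04  1.46865610e-04] [-1.88896642e-01  2.79136480e-01  1.62635366e+00 -4.26030736e-04
  1.23661693e+00  1.36491783e+00]
```

View pics/v4.png

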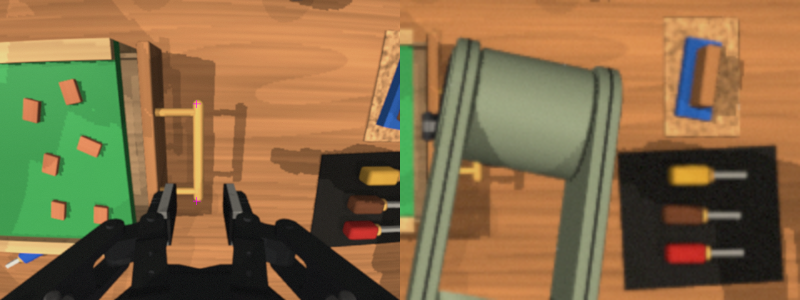

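All three gravers are on the mat and the handle sits where computed (left half, bar at x≈198). Pinching it and pulling the drawer.

>>> {"op": "send_rows", "data": {
  "plan": [
    {"travel": [0,-0.02,0.3],"spin": 0},
    {"travel": [0,-0.02,0.5],"spin": 0},
    {"travel": [0,-0.02,0.7],"spin": 0},
    {"travel": [0,-0.02,0.85],"spin": 0},
    {"travel": [0,-0.02,0.95],"spin": 0},
    {"travel": [0,-0.02,0.95],"spin": 0},
    {"travel": [0,-0.02,0.95],"spin": 0}
  ]
}}

```text
time_s: 25.33
eef_pos: [0.5725, -0.0188, 0.056]
orientation: [1.0, 0.009, -0.0, -0.0]
contact_force: [0.6, -0.5, 0.2]
gripper_width: 0.0321
grip_force: 0.0
```

>>> {"op": "send_rows", "data": {
  "plan": [
    {"travel": [0,0,0],"spin": 0},
    {"travel": [0,0,0],"spin": 0},
    {"travel": [0,0,0],"spin": 0},
    {"travel": [0,0,0],"spin": 0},
    {"travel": [0,0,0],"spin": 0}
  ],
  "claw": 1
}}

```text
time_s: 25.75
eef_pos: [0.574, -0.019, 0.0578]
orientation: [1.0, 0.009, 0.001, 0.0]
contact_force: [-1.2, -1.4, 5.3]
gripper_width: 0.0092
grip_force: 30.2
```

>>> {"op": "send_rows", "data": {
  "plan": [
    {"travel": [0,0.1,0],"spin": 0},
    {"travel": [0,0.25,0],"spin": 0},
    {"travel": [0,0.4,0],"spin": 0},
    {"travel": [0,0.55,0],"spin": 0},
    {"travel": [0,0.7,0],"spin": 0},
    {"travel": [0,0.85,0],"spin": 0},
    {"travel": [0,1.0,0],"spin": 0},
    {"travel": [0,1.0,0],"spin": 0},
    {"travel": [0,1.0,0],"spin": 0}
  ]
}}

```text
time_s: 26.5
eef_pos: [0.5757, -0.12, 0.0578]
orientation: [1.0, 0.008, 0.001, 0.001]
contact_force: [-1.5, -1.5, 6.2]
gripper_width: 0.0094
grip_force: 30.5
```

>>> {"op": "send_rows", "data": {
  "plan": [
    {"travel": [0,0.08,0],"spin": 0},
    {"travel": [0,0.16,0],"spin": 0},
    {"travel": [0,0.22,0],"spin": 0},
    {"travel": [0,0.28,0],"spin": 0},
    {"travel": [0,0.31,0],"spin": 0},
    {"travel": [0,0.31,0],"spin": 0},
    {"travel": [0,0.31,0],"spin": 0},
    {"travel": [0,0.31,0],"spin": 0}
  ]
}}

```text
time_s: 27.17
eef_pos: [0.5758, -0.1354, 0.0576]
orientation: [1.0, 0.009, 0.0, -0.012]
contact_force: [1.8, 35.1, 16.0]
gripper_width: 0.0095
grip_force: 32.4
```

>>> {"op": "send_rows", "data": {
  "plan": [
    {"travel": [0,-0.06,0],"spin": 0},
    {"travel": [0,-0.11,0],"spin": 0},
    {"travel": [0,-0.11,0],"spin": 0},
    {"travel": [0,-0.11,0],"spin": 0}
  ]
}}

```text
time_s: 27.5
eef_pos: [0.5759, -0.1352, 0.0577]
orientation: [1.0, 0.009, 0.001, -0.002]
contact_force: [-0.4, 6.9, 8.6]
gripper_width: 0.0096
grip_force: 31.2
```

>>> {"op": "send_rows", "data": {
  "plan": [
    {"travel": [0,0,0],"spin": 0},
    {"travel": [0,0,0],"spin": 0},
    {"travel": [0,0,0],"spin": 0},
    {"travel": [0,0,0],"spin": 0}
  ],
  "claw": 0.25
}}

```text
time_s: 27.83
eef_pos: [0.5744, -0.1385, 0.0557]
orientation: [1.0, 0.009, -0.001, -0.0]
contact_force: [0.5, -0.7, -0.2]
gripper_width: 0.0321
grip_force: 0.0
```

>>> {"op": "send_rows", "data": {
  "plan": [
    {"travel": [0,0,-0.2],"spin": 0},
    {"travel": [0,0,-0.5],"spin": 0},
    {"travel": [0,0,-0.9],"spin": 0},
    {"travel": [0,0,-1],"spin": 0},
    {"travel": [0,0,-1],"spin": 0}
  ]
}}

```text
time_s: 28.25
eef_pos: [0.5781, -0.1402, 0.1612]
orientation: [1.0, 0.009, 0.004, 0.002]
contact_force: [0.5, 1.1, -0.5]
gripper_width: 0.0324
grip_force: 0.0
```

>>> {"op": "send_rows", "data": {
  "plan": [
    {"travel": [0.15,0.36,0],"spin": 0},
    {"travel": [0.3,0.72,0],"spin": 0},
    {"travel": [0.3,0.72,0],"spin": 0},
    {"travel": [0.3,0.72,0],"spin": 0}
  ]
}}

```text
time_s: 28.58
eef_pos: [0.6053, -0.2116, 0.1538]
orientation: [1.0, 0.007, -0.001, -0.001]
contact_force: [-0.1, 0.4, -0.0]
gripper_width: 0.0321
grip_force: 0.0
```

>>> {"op": "send_rows", "data": {
  "plan": [
    {"travel": [0.15,0.36,0],"spin": 0.15},
    {"travel": [0.3,0.72,0],"spin": 0.3},
    {"travel": [0.3,0.72,0],"spin": 0.3},
    {"travel": [0.3,0.72,0],"spin": 0.3},
    {"travel": [0.3,0.72,0],"spin": 0.3}
  ]
}}

```text
time_s: 29.0
eef_pos: [0.6364, -0.2801, 0.1545]
orientation: [0.998, -0.069, -0.001, -0.001]
contact_force: [0.3, -0.3, -0.1]
gripper_width: 0.0318
grip_force: 0.0
```

Run:
```python
from h import *
snap('wrist','w5'); snap('scene','sc5');s=readout.get_state();print(s['eef_pos'],s['orientation'],s['qpos'])
w=cv2.imread('pics/w5.png');t=cv2.imread('pics/sc5.png')
for a in proj('w5',[[.6715,-.2834,.062],[.6028,-.2735,.062]]): cv2.drawMarker(w,tuple(map(int,a)),(255,0,255),0,10)
cv2.imwrite('pics/v5.png',np.hstack([cv2.resize(w,(400,300)),cv2.resize(t[100:310,120:400],(400,300))]))
```

```text
[ 0.63672058 -0.27961022  0.15550318] [ 9.97632287e-01 -6.87646118e-02 -8.87989801e-04 -6.77360090e-04] [-5.38247785e-01  5.19779014e-01  1.28227728e+00  4.15619461e-04
  1.34173309e+00  1.17009165e+00]
```

View pics/v5.png

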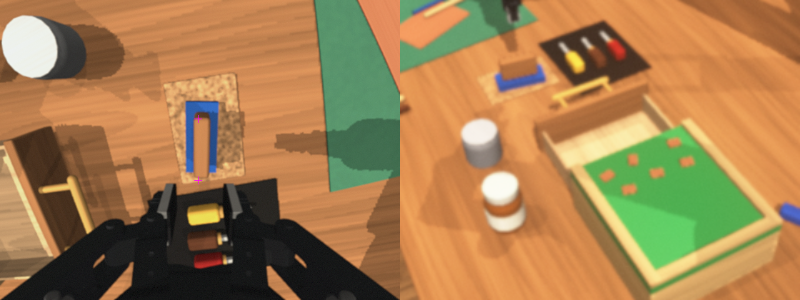

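The drawer is open with empty floor visible, the six chips are still on top, and the scraper grip is centred between the fingers at (203,147). Grasping the scraper.

>>> {"op": "send_rows", "data": {
  "plan": [
    {"travel": [0,0,0.3],"spin": 0},
    {"travel": [0,0,0.6],"spin": 0},
    {"travel": [0,0,0.9],"spin": 0},
    {"travel": [0,0,1.0],"spin": 0},
    {"travel": [0,0,1.0],"spin": 0}
  ]
}}

```text
time_s: 29.52
eef_pos: [0.6343, -0.2784, 0.052]
orientation: [0.998, -0.069, -0.004, -0.002]
contact_force: [0.1, 0.3, -0.4]
gripper_width: 0.0322
grip_force: 0.0
```

>>> {"op": "send_rows", "data": {
  "plan": [
    {"travel": [0,0,0.1],"spin": 0},
    {"travel": [0,0,0.2],"spin": 0},
    {"travel": [0,0,0.3],"spin": 0},
    {"travel": [0,0,0.33],"spin": 0},
    {"travel": [0,0,0.33],"spin": 0},
    {"travel": [0,0,0.33],"spin": 0}
  ]
}}

```text
time_s: 30.02
eef_pos: [0.6375, -0.2816, 0.0233]
orientation: [0.998, -0.07, 0.0, 0.0]
contact_force: [-0.2, -1.2, 0.0]
gripper_width: 0.032
grip_force: 0.0
```

>>> {"op": "send_rows", "data": {
  "plan": [
    {"travel": [0,0,0],"spin": 0},
    {"travel": [0,0,0],"spin": 0},
    {"travel": [0,0,0],"spin": 0},
    {"travel": [0,0,0],"spin": 0},
    {"travel": [0,0,0],"spin": 0},
    {"travel": [0,0,0],"spin": 0}
  ],
  "claw": 1,
  "newtons": 60
}}

```text
time_s: 30.52
eef_pos: [0.6381, -0.2819, 0.0241]
orientation: [0.998, -0.07, 0.001, 0.0]
contact_force: [-0.3, -0.7, 2.7]
gripper_width: 0.0171
grip_force: 59.0
```

>>> {"op": "send_rows", "data": {
  "plan": [
    {"travel": [0,0,-0.2],"spin": 0},
    {"travel": [0,0,-0.5],"spin": 0},
    {"travel": [0,0,-0.8],"spin": 0},
    {"travel": [0,0,-1],"spin": 0},
    {"travel": [0,0,-1],"spin": 0},
    {"travel": [0,0,-1],"spin": 0}
  ]
}}

```text
time_s: 31.02
eef_pos: [0.6379, -0.2816, 0.124]
orientation: [0.998, -0.069, 0.001, 0.0]
contact_force: [-0.1, 0.1, -3.5]
gripper_width: 0.0171
grip_force: 58.8
```

>>> {"op": "send_rows", "data": {
  "plan": [
    {"travel": [0,0,-0.3],"spin": -0.1},
    {"travel": [0,0,-0.6],"spin": -0.2},
    {"travel": [0,0,-0.8],"spin": -0.305},
    {"travel": [0,0,-0.8],"spin": -0.305},
    {"travel": [0,0,-0.8],"spin": -0.305},
    {"travel": [0,0,-0.8],"spin": -0.305}
  ]
}}

```text
time_s: 31.52
eef_pos: [0.6356, -0.2804, 0.199]
orientation: [1.0, 0.01, -0.003, -0.002]
contact_force: [0.1, 0.6, -2.7]
gripper_width: 0.0175
grip_force: 58.8
```

>>> {"op": "send_rows", "data": {
  "plan": [
    {"travel": [-0.02,-0.3,0],"spin": 0},
    {"travel": [-0.04,-0.6,0],"spin": 0},
    {"travel": [-0.06,-0.945,0],"spin": 0},
    {"travel": [-0.06,-0.945,0],"spin": 0}
  ]
}}

```text
time_s: 31.85
eef_pos: [0.6269, -0.1796, 0.1986]
orientation: [1.0, 0.012, -0.004, -0.004]
contact_force: [0.4, 0.1, -4.0]
gripper_width: 0.0172
grip_force: 59.4
```

>>> {"op": "send_rows", "data": {
  "plan": [
    {"travel": [-0.02,-0.3,0],"spin": 0},
    {"travel": [-0.04,-0.6,0],"spin": 0},
    {"travel": [-0.06,-0.945,0],"spin": 0},
    {"travel": [-0.06,-0.945,0],"spin": 0}
  ]
}}

```text
time_s: 32.18
eef_pos: [0.6187, -0.0857, 0.1992]
orientation: [1.0, 0.013, -0.004, -0.003]
contact_force: [-0.6, 0.3, -3.0]
gripper_width: 0.0176
grip_force: 59.8
```

>>> {"op": "send_rows", "data": {
  "plan": [
    {"travel": [-0.02,-0.3,0],"spin": 0},
    {"travel": [-0.04,-0.6,0],"spin": 0},
    {"travel": [-0.06,-0.945,0],"spin": 0},
    {"travel": [-0.06,-0.945,0],"spin": 0}
  ]
}}

```text
time_s: 32.52
eef_pos: [0.6108, 0.008, 0.1997]
orientation: [1.0, 0.013, -0.003, -0.003]
contact_force: [0.5, -0.5, -3.3]
gripper_width: 0.0173
grip_force: 60.0
```

>>> {"op": "send_rows", "data": {
  "plan": [
    {"travel": [-0.02,-0.3,0],"spin": 0},
    {"travel": [-0.04,-0.6,0],"spin": 0},
    {"travel": [-0.06,-0.945,0],"spin": 0},
    {"travel": [-0.06,-0.945,0],"spin": 0}
  ]
}}

```text
time_s: 32.85
eef_pos: [0.6029, 0.1018, 0.2]
orientation: [1.0, 0.013, -0.003, -0.002]
contact_force: [0.9, -0.2, -2.3]
gripper_width: 0.0174
grip_force: 60.1
```

>>> {"op": "send_rows", "data": {
  "plan": [
    {"travel": [-0.02,-0.3,0],"spin": 0},
    {"travel": [-0.04,-0.6,0],"spin": 0},
    {"travel": [-0.06,-0.945,0],"spin": 0},
    {"travel": [-0.06,-0.945,0],"spin": 0},
    {"travel": [-0.06,-0.945,0],"spin": 0},
    {"travel": [-0.06,-0.945,0],"spin": 0}
  ]
}}

```text
time_s: 33.35
eef_pos: [0.5966, 0.1898, 0.2009]
orientation: [1.0, 0.01, -0.002, 0.001]
contact_force: [-0.0, 0.0, -2.4]
gripper_width: 0.0177
grip_force: 60.1
```

Run:
```python
from h import *
snap('wrist','w6');s=readout.get_state();print(s['eef_pos'],s['orientation'],s['qpos'])
```

```text
[0.59700985 0.1893047  0.20142052] [ 9.99949089e-01  9.95192103e-03 -1.57369504e-03  5.49915650e-04] [ 1.69286974e-01  3.39701603e-01  1.43704830e+00 -5.98784960e-04
  1.36812481e+00  1.72030059e+00]
```

View pics/w6.png

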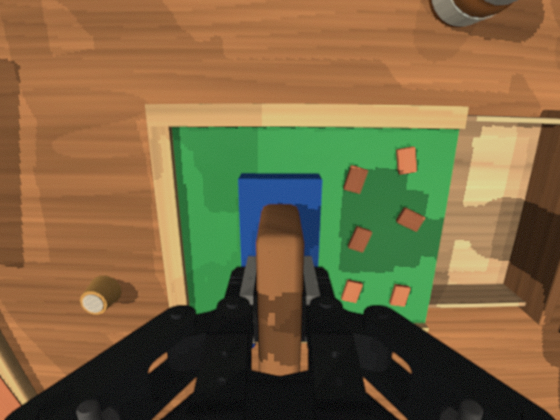

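The wrist view shows the scraper square to the box and all six chips ahead of it. I'll check the scraper's offset in the grip.

Run:
```python
from h import *
p=px('w6',[(239,174),(321,175)],.1955);print(p,'scraper centre x',p[:,0].mean()-.046,'y',p[:,1].mean())
g=px('w6',[(465,107),(146,106)],.098);print(g); print(px('w6',[(170,128),(457,129)],.091))
print(px('w6',[(356,180),(407,160),(411,219),(360,240),(353,292),(400,295)],.095))
```

```text
[[0.64493879 0.20961293 0.1955    ]
 [0.6452359  0.1712292  0.1955    ]] scraper centre x 0.5990873449966685 y 0.190421067401986
[[0.67847806 0.05310742 0.098     ]
 [0.67367481 0.28954333 0.098     ]]
[[0.65737776 0.27514028 0.091     ]
 [0.66182189 0.05256534 0.091     ]]
[[0.62013388 0.12940516 0.095     ]
 [0.63707638 0.09066218 0.095     ]
 [0.58814537 0.08020158 0.095     ]
 [0.56849652 0.12104097 0.095     ]
 [0.51761888 0.12204681 0.095     ]
 [0.51487101 0.07879747 0.095     ]]
```

>>> {"op": "send_rows", "data": {
  "plan": [
    {"travel": [0.02,0,0.25],"spin": 0},
    {"travel": [0.02,0,0.5],"spin": 0},
    {"travel": [0.02,0,0.7],"spin": 0},
    {"travel": [0.02,0,0.82],"spin": 0},
    {"travel": [0.02,0,0.88],"spin": 0},
    {"travel": [0.02,0,0.88],"spin": 0},
    {"travel": [0.02,0,0.88],"spin": 0},
    {"travel": [0.02,0,0.88],"spin": 0}
  ]
}}

```text
time_s: 34.07
eef_pos: [0.6012, 0.1903, 0.1171]
orientation: [1.0, 0.01, 0.002, -0.0]
contact_force: [-0.4, 0.8, -2.0]
gripper_width: 0.0174
grip_force: 60.1
```

>>> {"op": "send_rows", "data": {
  "plan": [
    {"travel": [0,0,0],"spin": 0},
    {"travel": [0,0,0],"spin": 0}
  ]
}}

```text
time_s: 34.23
eef_pos: [0.6008, 0.1906, 0.1169]
orientation: [1.0, 0.01, 0.001, -0.0]
contact_force: [0.5, -0.2, -2.9]
gripper_width: 0.0172
grip_force: 60.1
```

>>> {"op": "send_rows", "data": {
  "plan": [
    {"travel": [0,0,0.02],"spin": 0},
    {"travel": [0,0,0.04],"spin": 0},
    {"travel": [0,0,0.06],"spin": 0},
    {"travel": [0,0,0.06],"spin": 0},
    {"travel": [0,0,0.06],"spin": 0}
  ]
}}

```text
time_s: 34.65
eef_pos: [0.6001, 0.1905, 0.1101]
orientation: [1.0, 0.01, 0.0, -0.0]
contact_force: [-1.5, -0.5, 2.4]
gripper_width: 0.0175
grip_force: 60.7
```

>>> {"op": "send_rows", "data": {
  "plan": [
    {"travel": [0,0.1,-0.005],"spin": 0},
    {"travel": [0,0.2,-0.005],"spin": 0},
    {"travel": [0,0.3,-0.005],"spin": 0},
    {"travel": [0,0.4,-0.005],"spin": 0},
    {"travel": [0,0.5,-0.005],"spin": 0},
    {"travel": [0,0.6,-0.005],"spin": 0},
    {"travel": [0,0.7,-0.005],"spin": 0},
    {"travel": [0,0.8,-0.005],"spin": 0},
    {"travel": [0,0.9,-0.005],"spin": 0},
    {"travel": [0,1.0,-0.005],"spin": 0}
  ]
}}

```text
time_s: 35.48
eef_pos: [0.6021, 0.0895, 0.1101]
orientation: [1.0, 0.01, 0.0, -0.0]
contact_force: [0.0, 3.1, 3.5]
gripper_width: 0.0174
grip_force: 61.0
```

>>> {"op": "send_rows", "data": {
  "plan": [
    {"travel": [0,0.08,0],"spin": 0},
    {"travel": [0,0.16,0],"spin": 0},
    {"travel": [0,0.24,0],"spin": 0},
    {"travel": [0,0.32,0],"spin": 0},
    {"travel": [0,0.4,0],"spin": 0},
    {"travel": [0,0.5,0],"spin": 0},
    {"travel": [0,0.5,0],"spin": 0},
    {"travel": [0,0.5,0],"spin": 0},
    {"travel": [0,0.5,0],"spin": 0}
  ]
}}

```text
time_s: 36.23
eef_pos: [0.6032, 0.0382, 0.1102]
orientation: [1.0, 0.01, 0.0, 0.002]
contact_force: [0.0, -1.8, 4.8]
gripper_width: 0.0173
grip_force: 61.2
```

>>> {"op": "send_rows", "data": {
  "plan": [
    {"travel": [0,0,-0.3],"spin": 0},
    {"travel": [0,0,-0.5],"spin": 0},
    {"travel": [0,0,-0.7],"spin": 0},
    {"travel": [0,0,-0.7],"spin": 0},
    {"travel": [0,0,-0.7],"spin": 0}
  ]
}}

```text
time_s: 36.65
eef_pos: [0.6027, 0.0393, 0.1793]
orientation: [1.0, 0.01, -0.0, 0.001]
contact_force: [-0.9, 0.2, -3.2]
gripper_width: 0.0175
grip_force: 60.3
```

>>> {"op": "send_rows", "data": {
  "plan": [
    {"travel": [-0.2,-0.35,0],"spin": 0},
    {"travel": [-0.4,-0.7,0],"spin": 0},
    {"travel": [-0.5,-1,0],"spin": 0},
    {"travel": [-0.5,-1,0],"spin": 0},
    {"travel": [-0.5,-1,0],"spin": 0}
  ]
}}

```text
time_s: 37.07
eef_pos: [0.5481, 0.1401, 0.1766]
orientation: [1.0, 0.012, -0.003, 0.001]
contact_force: [-0.2, -0.2, -2.7]
gripper_width: 0.017
grip_force: 60.2
```

Run:
```python
from h import *
snap('wrist','w7');snap('scene','sc7');s=readout.get_state();print(s['eef_pos'],s['orientation'],s['time_s'])
w=cv2.imread('pics/w7.png');t=cv2.imread('pics/sc7.png')
cv2.imwrite('pics/v7.png',np.hstack([cv2.resize(w,(400,300)),cv2.resize(t[130:310,180:420],(400,300))]))
```

```text
[0.54987581 0.13850148 0.17771657] [ 9.99944933e-01  1.03427780e-02 -1.61840542e-03  7.33873909e-04] 37.1667
```

View pics/v7.png

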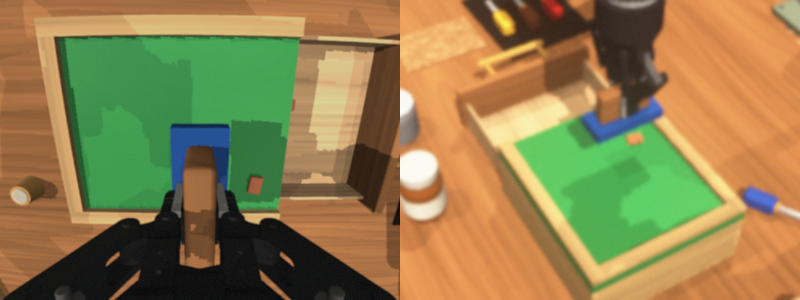

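One remaining chip is visible at (254,185), with possibly another hidden by the hand. Both lie in the second lane.

>>> {"op": "send_rows", "data": {
  "plan": [
    {"travel": [-0.12,-0.25,0],"spin": 0},
    {"travel": [-0.25,-0.5,0],"spin": 0},
    {"travel": [-0.25,-0.5,0],"spin": 0},
    {"travel": [-0.25,-0.5,0],"spin": 0},
    {"travel": [-0.25,-0.5,0],"spin": 0}
  ]
}}

```text
time_s: 37.58
eef_pos: [0.5253, 0.1876, 0.1792]
orientation: [1.0, 0.01, -0.0, 0.001]
contact_force: [0.1, -0.5, -1.9]
gripper_width: 0.0175
grip_force: 60.2
```

>>> {"op": "send_rows", "data": {
  "plan": [
    {"travel": [0,0,0.2],"spin": 0},
    {"travel": [0,0,0.4],"spin": 0},
    {"travel": [0,0,0.5],"spin": 0},
    {"travel": [0,0,0.5],"spin": 0},
    {"travel": [0,0,0.5],"spin": 0},
    {"travel": [0,0,0.5],"spin": 0}
  ]
}}

```text
time_s: 38.08
eef_pos: [0.5259, 0.1885, 0.1307]
orientation: [1.0, 0.01, 0.001, -0.0]
contact_force: [0.8, -0.4, -1.7]
gripper_width: 0.0172
grip_force: 60.2
```

Run:
```python
from h import *
s=readout.get_state();print(s['eef_pos'],s['orientation'])
snap('wrist','w8')
```

```text
[0.52592491 0.18845409 0.13070605] [ 9.99951311e-01  9.82905095e-03  8.70903775e-04 -8.06685697e-05]
```

View pics/w8.png

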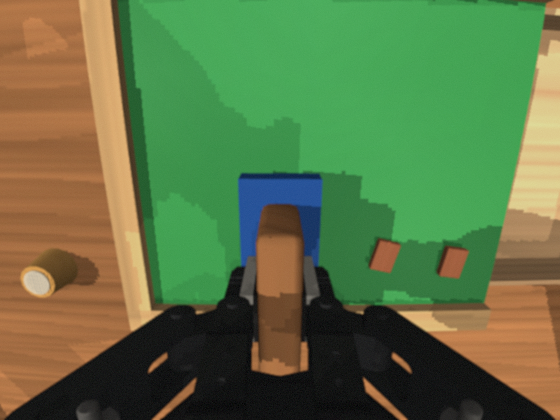

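Two chips remain, at (385,255) and (453,262), both squarely ahead of the scraper.

>>> {"op": "send_rows", "data": {
  "plan": [
    {"travel": [0.02,0,0.07],"spin": 0},
    {"travel": [0.02,0,0.14],"spin": 0},
    {"travel": [0.02,0,0.185],"spin": 0},
    {"travel": [0.02,0,0.185],"spin": 0},
    {"travel": [0.02,0,0.185],"spin": 0},
    {"travel": [0.02,0,0.185],"spin": 0}
  ]
}}

```text
time_s: 38.63
eef_pos: [0.5265, 0.1889, 0.111]
orientation: [1.0, 0.01, -0.0, 0.0]
contact_force: [-0.9, -0.3, -0.4]
gripper_width: 0.0172
grip_force: 60.3
```

>>> {"op": "send_rows", "data": {
  "plan": [
    {"travel": [0,0.1,0.005],"spin": 0},
    {"travel": [0,0.2,0.005],"spin": 0},
    {"travel": [0,0.3,0.005],"spin": 0},
    {"travel": [0,0.4,0.005],"spin": 0},
    {"travel": [0,0.5,0.005],"spin": 0},
    {"travel": [0,0.6,0.005],"spin": 0},
    {"travel": [0,0.7,0.005],"spin": 0},
    {"travel": [0,0.8,0.005],"spin": 0},
    {"travel": [0,0.9,0.005],"spin": 0},
    {"travel": [0,1.0,0.005],"spin": 0}
  ]
}}

```text
time_s: 39.47
eef_pos: [0.5289, 0.0878, 0.1108]
orientation: [1.0, 0.01, 0.0, -0.0]
contact_force: [0.4, 0.0, -2.3]
gripper_width: 0.0172
grip_force: 60.3
```

>>> {"op": "send_rows", "data": {
  "plan": [
    {"travel": [0,0.08,0],"spin": 0},
    {"travel": [0,0.16,0],"spin": 0},
    {"travel": [0,0.24,0],"spin": 0},
    {"travel": [0,0.32,0],"spin": 0},
    {"travel": [0,0.4,0],"spin": 0},
    {"travel": [0,0.5,0],"spin": 0},
    {"travel": [0,0.5,0],"spin": 0},
    {"travel": [0,0.5,0],"spin": 0},
    {"travel": [0,0.5,0],"spin": 0}
  ]
}}

```text
time_s: 40.22
eef_pos: [0.5299, 0.039, 0.1108]
orientation: [1.0, 0.01, -0.0, -0.0]
contact_force: [0.1, -1.2, -2.4]
gripper_width: 0.0175
grip_force: 60.2
```

>>> {"op": "send_rows", "data": {
  "plan": [
    {"travel": [0,0,-0.3],"spin": 0},
    {"travel": [0,0,-0.6],"spin": 0},
    {"travel": [0,0,-0.9],"spin": 0},
    {"travel": [0,0,-0.9],"spin": 0},
    {"travel": [0,0,-0.9],"spin": 0}
  ]
}}

```text
time_s: 40.63
eef_pos: [0.5316, 0.0393, 0.2032]
orientation: [1.0, 0.011, 0.003, 0.0]
contact_force: [-0.6, -0.5, -3.2]
gripper_width: 0.0173
grip_force: 60.5
```

>>> {"op": "send_rows", "data": {
  "plan": [
    {"travel": [0.15,0.3,0],"spin": 0},
    {"travel": [0.3,0.6,0],"spin": 0},
    {"travel": [0.35,0.95,0],"spin": 0},
    {"travel": [0.35,0.95,0],"spin": 0},
    {"travel": [0.35,0.95,0],"spin": 0}
  ]
}}

```text
time_s: 41.05
eef_pos: [0.5656, -0.0565, 0.1982]
orientation: [1.0, 0.009, -0.002, -0.001]
contact_force: [-0.3, -0.4, -2.6]
gripper_width: 0.0174
grip_force: 60.4
```

Run:
```python
from h import *
snap('wrist','w9');snap('scene','sc9');snap('top','top9');s=readout.get_state();print(s['eef_pos'],s['orientation'],s['time_s'])
w=cv2.imread('pics/w9.png');t=cv2.imread('pics/sc9.png');u=cv2.imread('pics/top9.png')
cv2.imwrite('pics/v9.png',np.vstack([np.hstack([cv2.resize(w,(400,300)),cv2.resize(t[110:290,180:420],(400,300))]),cv2.resize(u[140:290,150:550],(800,300))]))
```

```text
[ 0.56556262 -0.05421506  0.19909989] [ 9.99942145e-01  1.06145844e-02 -1.60603872e-03 -6.76651472e-04] 41.2
```

View pics/v9.png

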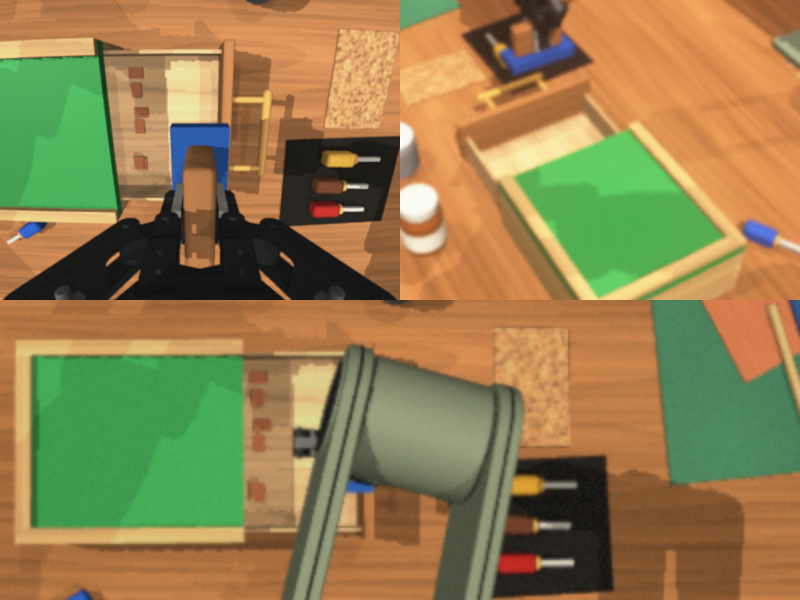

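The green top is empty and the six chips are in the drawer: (135,73), (137,90), (141,112), (140,127) and two together at (140,162). The gravers are untouched. Returning the scraper to the pad.

>>> {"op": "send_rows", "data": {
  "plan": [
    {"travel": [0.12,0.39,0],"spin": 0},
    {"travel": [0.24,0.78,0],"spin": 0},
    {"travel": [0.24,0.78,0],"spin": 0},
    {"travel": [0.24,0.78,0],"spin": 0}
  ]
}}

```text
time_s: 41.53
eef_pos: [0.5925, -0.1334, 0.2002]
orientation: [1.0, 0.01, -0.0, -0.0]
contact_force: [0.1, 0.4, -2.6]
gripper_width: 0.017
grip_force: 60.5
```

>>> {"op": "send_rows", "data": {
  "plan": [
    {"travel": [0.12,0.39,0],"spin": 0},
    {"travel": [0.24,0.78,0],"spin": 0},
    {"travel": [0.24,0.78,0],"spin": 0},
    {"travel": [0.24,0.78,0],"spin": 0}
  ]
}}

```text
time_s: 41.87
eef_pos: [0.6179, -0.2102, 0.2]
orientation: [1.0, 0.01, -0.001, -0.001]
contact_force: [0.5, 0.3, -2.4]
gripper_width: 0.0174
grip_force: 60.6
```

>>> {"op": "send_rows", "data": {
  "plan": [
    {"travel": [0.12,0.39,0],"spin": 0},
    {"travel": [0.24,0.77,0],"spin": 0},
    {"travel": [0.24,0.77,0],"spin": 0},
    {"travel": [0.24,0.77,0],"spin": 0}
  ]
}}

```text
time_s: 42.2
eef_pos: [0.6434, -0.2862, 0.1997]
orientation: [1.0, 0.01, -0.001, -0.001]
contact_force: [-0.1, 0.6, -3.3]
gripper_width: 0.0172
grip_force: 60.6
```

>>> {"op": "send_rows", "data": {
  "plan": [
    {"travel": [0,0,0.3],"spin": 0},
    {"travel": [0,0,0.6],"spin": 0},
    {"travel": [0,0,0.9],"spin": 0},
    {"travel": [0,0,1.0],"spin": 0},
    {"travel": [0,0,1.0],"spin": 0},
    {"travel": [0,0,1.0],"spin": 0}
  ]
}}

```text
time_s: 42.7
eef_pos: [0.6436, -0.285, 0.101]
orientation: [1.0, 0.011, -0.0, -0.0]
contact_force: [0.2, -0.5, -1.1]
gripper_width: 0.017
grip_force: 60.5
```

>>> {"op": "send_rows", "data": {
  "plan": [
    {"travel": [0,0,0.2],"spin": 0},
    {"travel": [0,0,0.4],"spin": 0},
    {"travel": [0,0,0.55],"spin": 0},
    {"travel": [0,0,0.62],"spin": 0},
    {"travel": [0,0,0.62],"spin": 0},
    {"travel": [0,0,0.62],"spin": 0},
    {"travel": [0,0,0.62],"spin": 0}
  ]
}}

```text
time_s: 43.28
eef_pos: [0.6448, -0.2875, 0.0406]
orientation: [1.0, 0.01, 0.001, 0.001]
contact_force: [-0.1, -1.1, -2.7]
gripper_width: 0.0174
grip_force: 60.7
```

Now the last 16 mm down, release and retreat upward.

>>> {"op": "send_rows", "data": {
  "plan": [
    {"travel": [0,0,0.05],"spin": 0},
    {"travel": [0,0,0.1],"spin": 0},
    {"travel": [0,0,0.14],"spin": 0},
    {"travel": [0,0,0.16],"spin": 0},
    {"travel": [0,0,0.16],"spin": 0},
    {"travel": [0,0,0.16],"spin": 0}
  ]
}}

```text
time_s: 43.78
eef_pos: [0.644, -0.287, 0.0242]
orientation: [1.0, 0.01, 0.0, 0.0]
contact_force: [-1.5, 0.8, 4.9]
gripper_width: 0.0172
grip_force: 61.7
```

>>> {"op": "send_rows", "data": {
  "plan": [
    {"travel": [0,0,0],"spin": 0},
    {"travel": [0,0,0],"spin": 0},
    {"travel": [0,0,0],"spin": 0},
    {"travel": [0,0,0],"spin": 0}
  ],
  "claw": 0.25,
  "newtons": 30
}}

```text
time_s: 44.12
eef_pos: [0.6435, -0.2868, 0.0224]
orientation: [1.0, 0.01, -0.0, -0.0]
contact_force: [-0.2, 0.6, -0.4]
gripper_width: 0.0319
grip_force: 0.0
```

>>> {"op": "send_rows", "data": {
  "plan": [
    {"travel": [0,0,-0.2],"spin": 0},
    {"travel": [0,0,-0.4],"spin": 0},
    {"travel": [0,0,-0.7],"spin": 0},
    {"travel": [0,0,-1],"spin": 0},
    {"travel": [0,0,-1],"spin": 0},
    {"travel": [0,0,-1],"spin": 0},
    {"travel": [0,0,-1],"spin": 0}
  ]
}}

```text
time_s: 44.7
eef_pos: [0.6433, -0.2867, 0.1224]
orientation: [1.0, 0.01, -0.0, -0.0]
contact_force: [0.3, 0.5, -0.6]
gripper_width: 0.032
grip_force: 0.0
```

>>> {"op": "send_rows", "data": {
  "plan": [
    {"travel": [-0.16,-0.38,0],"spin": 0},
    {"travel": [-0.33,-0.76,0],"spin": 0},
    {"travel": [-0.33,-0.76,0],"spin": 0},
    {"travel": [-0.33,-0.76,0],"spin": 0}
  ]
}}

```text
time_s: 45.03
eef_pos: [0.6056, -0.2081, 0.119]
orientation: [1.0, 0.012, -0.004, -0.002]
contact_force: [0.1, -1.0, -0.0]
gripper_width: 0.0317
grip_force: 0.0
```

>>> {"op": "send_rows", "data": {
  "plan": [
    {"travel": [-0.16,-0.38,0],"spin": 0},
    {"travel": [-0.33,-0.76,0],"spin": 0},
    {"travel": [-0.33,-0.76,0],"spin": 0},
    {"travel": [-0.33,-0.76,0],"spin": 0},
    {"travel": [-0.33,-0.76,0],"spin": 0},
    {"travel": [-0.33,-0.76,0],"spin": 0}
  ]
}}

```text
time_s: 45.53
eef_pos: [0.5757, -0.1379, 0.1231]
orientation: [1.0, 0.01, 0.001, 0.001]
contact_force: [-0.7, 0.6, -0.6]
gripper_width: 0.0324
grip_force: 0.0
```

Run:
```python
from h import *
snap('wrist','w10');snap('scene','sc10');snap('top','top10');s=readout.get_state();print(s['eef_pos'],s['orientation'],s['time_s'])
w=cv2.imread('pics/w10.png');t=cv2.imread('pics/sc10.png');u=cv2.imread('pics/top10.png')
cv2.imwrite('pics/v10.png',np.vstack([np.hstack([cv2.resize(w,(400,300)),cv2.resize(t[110:290,180:420],(400,300))]),cv2.resize(u[140:290,150:550],(800,300))]))
```

```text
[ 0.575294   -0.13765573  0.12298039] [9.99954413e-01 9.53363635e-03 4.47918042e-04 2.84762678e-04] 45.6833
```

View pics/v10.png

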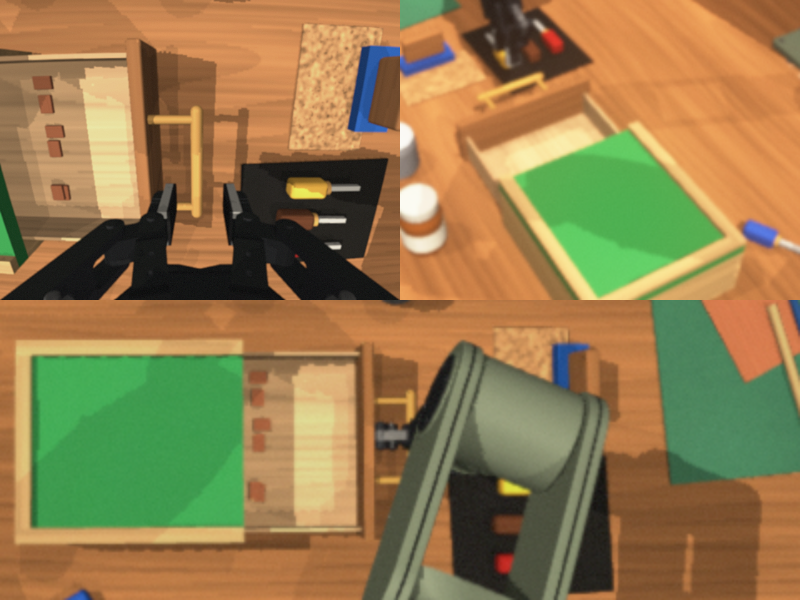

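The drawer holds all the chips, but the scraper has been knocked sideways to the pad's edge, now at top view (575,375). I'll push the drawer home first and then mend the scraper.

>>> {"op": "send_rows", "data": {
  "plan": [
    {"travel": [0,-0.02,0.2],"spin": 0},
    {"travel": [0,-0.02,0.4],"spin": 0},
    {"travel": [0,-0.02,0.6],"spin": 0},
    {"travel": [0,-0.02,0.67],"spin": 0},
    {"travel": [0,-0.02,0.67],"spin": 0},
    {"travel": [0,-0.02,0.67],"spin": 0}
  ]
}}

```text
time_s: 46.18
eef_pos: [0.5747, -0.1347, 0.0559]
orientation: [1.0, 0.01, -0.0, -0.0]
contact_force: [0.3, -0.3, 0.3]
gripper_width: 0.0324
grip_force: 0.0
```

>>> {"op": "send_rows", "data": {
  "plan": [
    {"travel": [0,0,0],"spin": 0},
    {"travel": [0,0,0],"spin": 0},
    {"travel": [0,0,0],"spin": 0},
    {"travel": [0,0,0],"spin": 0},
    {"travel": [0,0,0],"spin": 0}
  ],
  "claw": 1
}}

```text
time_s: 46.6
eef_pos: [0.5758, -0.135, 0.0575]
orientation: [1.0, 0.01, 0.002, 0.001]
contact_force: [0.2, -0.9, 5.0]
gripper_width: 0.0096
grip_force: 30.2
```

>>> {"op": "send_rows", "data": {
  "plan": [
    {"travel": [0,-0.05,0],"spin": 0},
    {"travel": [0,-0.15,0],"spin": 0},
    {"travel": [0,-0.25,0],"spin": 0},
    {"travel": [0,-0.35,0],"spin": 0},
    {"travel": [0,-0.45,0],"spin": 0},
    {"travel": [0,-0.55,0],"spin": 0},
    {"travel": [0,-0.65,0],"spin": 0},
    {"travel": [0,-0.75,0],"spin": 0},
    {"travel": [0,-0.85,0],"spin": 0},
    {"travel": [0,-0.95,0],"spin": 0}
  ]
}}

```text
time_s: 47.43
eef_pos: [0.5743, -0.0393, 0.0575]
orientation: [1.0, 0.01, 0.002, 0.001]
contact_force: [1.3, -1.8, 5.7]
gripper_width: 0.0097
grip_force: 30.3
```

>>> {"op": "send_rows", "data": {
  "plan": [
    {"travel": [0,-0.08,0],"spin": 0},
    {"travel": [0,-0.16,0],"spin": 0},
    {"travel": [0,-0.24,0],"spin": 0},
    {"travel": [0,-0.3,0],"spin": 0},
    {"travel": [0,-0.35,0],"spin": 0},
    {"travel": [0,-0.4,0],"spin": 0},
    {"travel": [0,-0.4,0],"spin": 0},
    {"travel": [0,-0.4,0],"spin": 0}
  ]
}}

```text
time_s: 48.1
eef_pos: [0.5737, -0.005, 0.0575]
orientation: [1.0, 0.011, 0.002, 0.005]
contact_force: [0.8, -17.6, 4.8]
gripper_width: 0.0095
grip_force: 30.5
```

>>> {"op": "send_rows", "data": {
  "plan": [
    {"travel": [0,0.03,0],"spin": 0},
    {"travel": [0,0.03,0],"spin": 0},
    {"travel": [0,0.03,0],"spin": 0}
  ]
}}

```text
time_s: 48.35
eef_pos: [0.5737, -0.0051, 0.0575]
orientation: [1.0, 0.01, 0.002, 0.003]
contact_force: [1.2, -8.0, 5.3]
gripper_width: 0.0097
grip_force: 30.6
```

>>> {"op": "send_rows", "data": {
  "plan": [
    {"travel": [0,0,0],"spin": 0},
    {"travel": [0,0,0],"spin": 0},
    {"travel": [0,0,0],"spin": 0},
    {"travel": [0,0,0],"spin": 0}
  ],
  "claw": 0.25
}}

```text
time_s: 48.68
eef_pos: [0.5709, -0.0016, 0.0551]
orientation: [1.0, 0.01, -0.001, -0.0]
contact_force: [-0.8, -0.1, -0.5]
gripper_width: 0.0322
grip_force: 0.0
```

>>> {"op": "send_rows", "data": {
  "plan": [
    {"travel": [0,0,-0.2],"spin": 0},
    {"travel": [0,0,-0.4],"spin": 0},
    {"travel": [0,0,-0.7],"spin": 0},
    {"travel": [0,0,-1],"spin": 0},
    {"travel": [0,0,-1],"spin": 0},
    {"travel": [0,0,-1],"spin": 0}
  ]
}}

```text
time_s: 49.18
eef_pos: [0.5733, -0.002, 0.1581]
orientation: [1.0, 0.011, 0.002, 0.0]
contact_force: [-0.2, 0.8, -0.4]
gripper_width: 0.0323
grip_force: 0.0
```

>>> {"op": "send_rows", "data": {
  "plan": [
    {"travel": [-0.2,0.3,0],"spin": 0},
    {"travel": [-0.4,0.5,0],"spin": 0},
    {"travel": [-0.5,0.5,0],"spin": 0},
    {"travel": [-0.5,0.5,0],"spin": 0}
  ]
}}

```text
time_s: 49.52
eef_pos: [0.5193, -0.0531, 0.1535]
orientation: [1.0, 0.009, -0.003, -0.001]
contact_force: [-0.2, 0.2, 0.2]
gripper_width: 0.0317
grip_force: 0.0
```

Run:
```python
from h import *
snap('top','top11');s=readout.get_state();print(s['eef_pos'],s['orientation'],s['time_s'])
u=cv2.imread('pics/top11.png')
a=cv2.resize(u[145:295,150:350],(400,300)); b=cv2.resize(u[145:295,370:470],(400,600),interpolation=cv2.INTER_CUBIC)
cv2.imwrite('pics/v11.png',np.hstack([np.vstack([a,a*0]),b]))
```

```text
[ 0.52094195 -0.05273943  0.15407648] [ 9.99951682e-01  9.66254279e-03 -1.61790844e-03 -8.06877648e-04] 49.5667
```

View pics/v11.png

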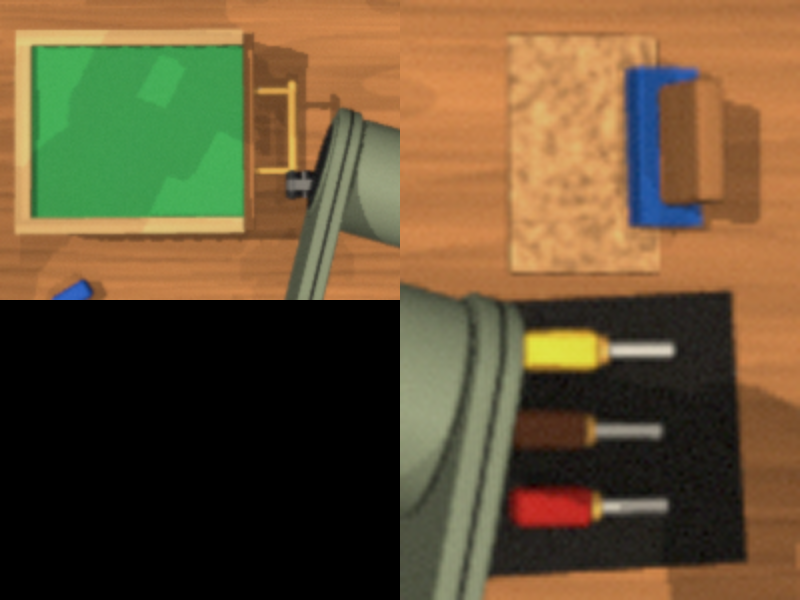

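The drawer is home. The scraper now straddles the pad's outer edge, with its base at crop columns 627–703 and the grip top at 695–723, rows 80–202.

Run:
```python
from h import *
np.set_printoptions(precision=4,suppress=True)
B=lambda l:[(370+(u+.5)*.25-.5,145+(v+.5)*.25-.5) for u,v in l]
print(px('top11',B([(227,69),(232,227),(298,70),(303,226)]),.017))
g=px('top11',B([(296,80),(322,80),(294,203),(322,200)]),.06);print(g,g.mean(0))
print(px('top11',B([(258,36),(258,272)]),.004))
```

```text
[[ 0.6899 -0.3098  0.017 ]
 [ 0.5982 -0.3124  0.017 ]
 [ 0.6902 -0.3522  0.017 ]
 [ 0.5993 -0.3546  0.017 ]]
[[ 0.6788 -0.3351  0.06  ]
 [ 0.6791 -0.3501  0.06  ]
 [ 0.6098 -0.3335  0.06  ]
 [ 0.6117 -0.3496  0.06  ]] [ 0.6448 -0.3421  0.06  ]
[[ 0.7115 -0.333   0.004 ]
 [ 0.5728 -0.3323  0.004 ]]
```

>>> {"op": "send_rows", "data": {
  "plan": [
    {"travel": [0.2,0.38,0],"spin": 0},
    {"travel": [0.395,0.76,0],"spin": 0},
    {"travel": [0.395,0.96,0],"spin": 0},
    {"travel": [0.395,0.96,0],"spin": 0}
  ],
  "claw": -0.05
}}

```text
time_s: 49.9
eef_pos: [0.5662, -0.152, 0.1553]
orientation: [1.0, 0.009, 0.001, 0.001]
contact_force: [-0.2, 0.0, 0.4]
gripper_width: 0.0448
grip_force: 0.0
```

>>> {"op": "send_rows", "data": {
  "plan": [
    {"travel": [0.2,0.38,0],"spin": 0},
    {"travel": [0.395,0.76,0],"spin": 0},
    {"travel": [0.395,0.96,0],"spin": 0},
    {"travel": [0.395,0.96,0],"spin": 0}
  ]
}}

```text
time_s: 50.23
eef_pos: [0.607, -0.2469, 0.1548]
orientation: [1.0, 0.009, 0.0, 0.001]
contact_force: [-0.2, -0.3, -0.3]
gripper_width: 0.0447
grip_force: 0.0
```

>>> {"op": "send_rows", "data": {
  "plan": [
    {"travel": [0.2,0.38,0],"spin": 0},
    {"travel": [0.395,0.76,0],"spin": 0},
    {"travel": [0.395,0.96,0],"spin": 0},
    {"travel": [0.395,0.96,0],"spin": 0},
    {"travel": [0.395,0.96,0],"spin": 0},
    {"travel": [0.395,0.96,0],"spin": 0}
  ]
}}

```text
time_s: 50.73
eef_pos: [0.6472, -0.3363, 0.1547]
orientation: [1.0, 0.011, -0.001, -0.001]
contact_force: [-0.0, 0.3, -0.1]
gripper_width: 0.0447
grip_force: 0.0
```

>>> {"op": "send_rows", "data": {
  "plan": [
    {"travel": [0,0,0.3],"spin": 0},
    {"travel": [0,0,0.5],"spin": 0},
    {"travel": [0,0,0.6],"spin": 0},
    {"travel": [0,0,0.7],"spin": 0},
    {"travel": [0,0,0.8],"spin": 0},
    {"travel": [0,0,0.8],"spin": 0},
    {"travel": [0,0,0.8],"spin": 0}
  ]
}}

```text
time_s: 51.32
eef_pos: [0.6472, -0.3384, 0.0758]
orientation: [1.0, 0.01, -0.0, -0.0]
contact_force: [-0.2, 0.1, -0.4]
gripper_width: 0.0448
grip_force: 0.0
```

>>> {"op": "send_rows", "data": {
  "plan": [
    {"travel": [0,0.01,0.1],"spin": 0},
    {"travel": [0,0.01,0.2],"spin": 0},
    {"travel": [0,0.01,0.3],"spin": 0},
    {"travel": [0,0.01,0.4],"spin": 0},
    {"travel": [0,0.01,0.46],"spin": 0},
    {"travel": [0,0.01,0.46],"spin": 0},
    {"travel": [0,0.01,0.46],"spin": 0}
  ]
}}

```text
time_s: 51.9
eef_pos: [0.6466, -0.3394, 0.0285]
orientation: [1.0, 0.01, -0.001, -0.001]
contact_force: [0.4, 0.8, 0.2]
gripper_width: 0.045
grip_force: 0.0
```

>>> {"op": "send_rows", "data": {
  "plan": [
    {"travel": [0,0,0],"spin": 0},
    {"travel": [0,0,0],"spin": 0},
    {"travel": [0,0,0],"spin": 0},
    {"travel": [0,0,0],"spin": 0},
    {"travel": [0,0,0],"spin": 0},
    {"travel": [0,0,0],"spin": 0},
    {"travel": [0,0,0],"spin": 0}
  ],
  "claw": 1,
  "newtons": 50
}}

```text
time_s: 52.48
eef_pos: [0.6478, -0.3402, 0.0308]
orientation: [1.0, 0.01, 0.001, 0.001]
contact_force: [0.9, -0.6, 3.1]
gripper_width: 0.0176
grip_force: 49.4
```

>>> {"op": "send_rows", "data": {
  "plan": [
    {"travel": [0,0,-0.1],"spin": 0},
    {"travel": [0,0,-0.2],"spin": 0},
    {"travel": [0,0,-0.35],"spin": 0},
    {"travel": [0,0,-0.5],"spin": 0},
    {"travel": [0,0,-0.5],"spin": 0},
    {"travel": [0,0,-0.5],"spin": 0}
  ]
}}

```text
time_s: 52.98
eef_pos: [0.6487, -0.3408, 0.0829]
orientation: [1.0, 0.01, 0.002, 0.002]
contact_force: [0.4, 0.5, -2.1]
gripper_width: 0.0173
grip_force: 49.0
```

Run:
```python
from h import *
np.set_printoptions(precision=4,suppress=True)
snap('wrist','w12');snap('scene','sc12');s=readout.get_state();print(s['eef_pos'],s['orientation'],s['time_s'])
w=cv2.imread('pics/w12.png');t=cv2.imread('pics/sc12.png')
cv2.imwrite('pics/v12.png',np.hstack([cv2.resize(w,(400,300)),cv2.resize(t[90:210,140:300],(400,300))]))
```

```text
[ 0.6469 -0.3396  0.0798] [ 0.9999  0.0103 -0.0001 -0.0001] 53.0833
```

View pics/v12.png

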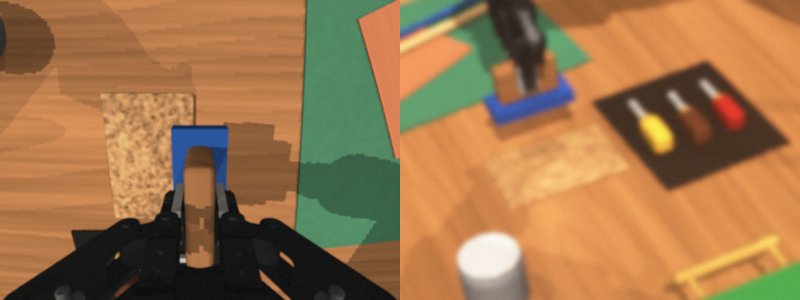

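The scraper hangs upright in the grip. Moving back over the pad centre and lowering.

>>> {"op": "send_rows", "data": {
  "plan": [
    {"travel": [-0.02,-0.26,0],"spin": 0},
    {"travel": [-0.04,-0.51,0],"spin": 0},
    {"travel": [-0.04,-0.51,0],"spin": 0},
    {"travel": [-0.04,-0.51,0],"spin": 0},
    {"travel": [-0.04,-0.51,0],"spin": 0}
  ]
}}

```text
time_s: 53.5
eef_pos: [0.6417, -0.2888, 0.079]
orientation: [1.0, 0.01, -0.001, -0.0]
contact_force: [-0.4, 0.2, -2.1]
gripper_width: 0.0176
grip_force: 49.4
```

>>> {"op": "send_rows", "data": {
  "plan": [
    {"travel": [0,0,0.1],"spin": 0},
    {"travel": [0,0,0.2],"spin": 0},
    {"travel": [0,0,0.3],"spin": 0},
    {"travel": [0,0,0.4],"spin": 0},
    {"travel": [0,0,0.42],"spin": 0},
    {"travel": [0,0,0.44],"spin": 0},
    {"travel": [0,0,0.44],"spin": 0},
    {"travel": [0,0,0.44],"spin": 0}
  ]
}}

```text
time_s: 54.17
eef_pos: [0.6424, -0.2891, 0.036]
orientation: [1.0, 0.01, 0.0, 0.0]
contact_force: [0.5, -1.2, -2.3]
gripper_width: 0.0171
grip_force: 49.4
```

>>> {"op": "send_rows", "data": {
  "plan": [
    {"travel": [0,0,0.02],"spin": 0},
    {"travel": [0,0,0.03],"spin": 0},
    {"travel": [0,0,0.04],"spin": 0},
    {"travel": [0,0,0.04],"spin": 0},
    {"travel": [0,0,0.04],"spin": 0}
  ]
}}

```text
time_s: 54.58
eef_pos: [0.6421, -0.2888, 0.0318]
orientation: [1.0, 0.01, -0.0, 0.0]
contact_force: [0.4, -0.7, -1.9]
gripper_width: 0.0177
grip_force: 49.4
```

>>> {"op": "send_rows", "data": {
  "plan": [
    {"travel": [0,0,0.02],"spin": 0},
    {"travel": [0,0,0.03],"spin": 0},
    {"travel": [0,0,0.03],"spin": 0},
    {"travel": [0,0,0.03],"spin": 0}
  ]
}}

```text
time_s: 54.92
eef_pos: [0.6427, -0.2892, 0.0308]
orientation: [1.0, 0.01, 0.001, 0.0]
contact_force: [-2.9, 1.4, 5.6]
gripper_width: 0.0173
grip_force: 50.5
```

>>> {"op": "send_rows", "data": {
  "plan": [
    {"travel": [0,0,0.01],"spin": 0},
    {"travel": [0,0,0.02],"spin": 0},
    {"travel": [0,0,0.02],"spin": 0},
    {"travel": [0,0,0.02],"spin": 0}
  ]
}}

```text
time_s: 55.25
eef_pos: [0.6428, -0.2892, 0.0308]
orientation: [1.0, 0.01, 0.0, 0.0]
contact_force: [-6.1, 4.1, 13.4]
gripper_width: 0.0174
grip_force: 51.8
```

Contact made. Releasing and retreating up and away.

>>> {"op": "send_rows", "data": {
  "plan": [
    {"travel": [0,0,-0.03],"spin": 0},
    {"travel": [0,0,-0.03],"spin": 0},
    {"travel": [0,0,-0.03],"spin": 0}
  ]
}}

```text
time_s: 55.5
eef_pos: [0.6429, -0.2893, 0.0308]
orientation: [1.0, 0.01, 0.001, 0.001]
contact_force: [-1.0, 0.7, 3.4]
gripper_width: 0.0169
grip_force: 50.3
```

>>> {"op": "send_rows", "data": {
  "plan": [
    {"travel": [0,0,0],"spin": 0},
    {"travel": [0,0,0],"spin": 0},
    {"travel": [0,0,0],"spin": 0},
    {"travel": [0,0,0],"spin": 0},
    {"travel": [0,0,0],"spin": 0}
  ],
  "claw": 0.2
}}

```text
time_s: 55.92
eef_pos: [0.6419, -0.2888, 0.0293]
orientation: [1.0, 0.01, -0.0, -0.0]
contact_force: [0.1, -0.2, -0.1]
gripper_width: 0.0339
grip_force: 0.0
```

>>> {"op": "send_rows", "data": {
  "plan": [
    {"travel": [0,0,-0.2],"spin": 0},
    {"travel": [0,0,-0.4],"spin": 0},
    {"travel": [0,0,-0.7],"spin": 0},
    {"travel": [0,0,-1],"spin": 0},
    {"travel": [0,0,-1],"spin": 0},
    {"travel": [0,0,-1],"spin": 0}
  ]
}}

```text
time_s: 56.42
eef_pos: [0.6441, -0.2901, 0.1335]
orientation: [1.0, 0.01, 0.003, 0.002]
contact_force: [-0.5, 0.4, -0.7]
gripper_width: 0.0341
grip_force: 0.0
```

>>> {"op": "send_rows", "data": {
  "plan": [
    {"travel": [-0.3,-0.3,-0.2],"spin": 0},
    {"travel": [-0.6,-0.6,-0.5],"spin": 0},
    {"travel": [-0.8,-0.9,-0.5],"spin": 0},
    {"travel": [-0.8,-1,-0.5],"spin": 0},
    {"travel": [-0.8,-1,-0.5],"spin": 0}
  ]
}}

```text
time_s: 56.83
eef_pos: [0.5579, -0.1867, 0.1787]
orientation: [1.0, 0.012, -0.001, -0.001]
contact_force: [-0.2, -0.7, 0.2]
gripper_width: 0.0343
grip_force: 0.0
```

>>> {"op": "send_rows", "data": {
  "plan": [
    {"travel": [-0.3,-0.3,0],"spin": 0},
    {"travel": [-0.6,-0.6,0],"spin": 0},
    {"travel": [-0.8,-0.9,0],"spin": 0},
    {"travel": [-0.8,-1,0],"spin": 0},
    {"travel": [-0.8,-1,0],"spin": 0}
  ]
}}

```text
time_s: 57.25
eef_pos: [0.4769, -0.0903, 0.1784]
orientation: [1.0, 0.011, -0.001, -0.001]
contact_force: [0.4, -0.1, 0.1]
gripper_width: 0.0338
grip_force: 0.0
```

>>> {"op": "send_rows", "data": {
  "plan": [
    {"travel": [0,-0.3,0],"spin": 0},
    {"travel": [0,-0.6,0],"spin": 0},
    {"travel": [0,-0.9,0],"spin": 0},
    {"travel": [0,-1,0],"spin": 0},
    {"travel": [0,-1,0],"spin": 0},
    {"travel": [0,-1,0],"spin": 0},
    {"travel": [0,-1,0],"spin": 0}
  ]
}}

```text
time_s: 57.83
eef_pos: [0.4769, 0.0063, 0.1797]
orientation: [1.0, 0.01, 0.0, 0.001]
contact_force: [-0.6, -0.5, -0.5]
gripper_width: 0.0344
grip_force: 0.0
```

Run:
```python
from h import *
snap('top','top13');s=readout.get_state();print(s['eef_pos'],s['time_s'])
u=cv2.imread('pics/top13.png')
cv2.imwrite('pics/v13.png',cv2.resize(u[80:305,150:480],(800,545),interpolation=cv2.INTER_CUBIC))
```

```text
[0.47673235 0.00621867 0.17972975] 57.8833
```

View pics/v13.png

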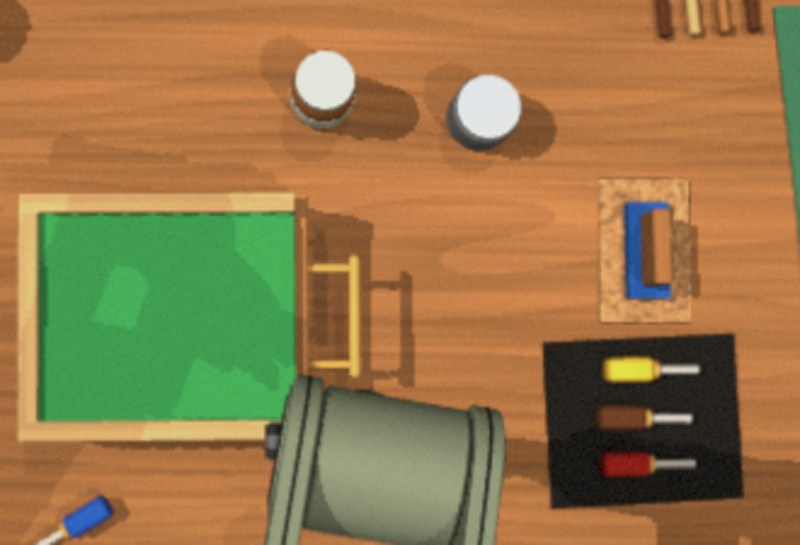

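The last view shows the drawer home, the top clear, the scraper upright on the pad at (648,250) and all three gravers on the mat. Handing in.

```bash
python3 -c "
from plant import robot
print(robot.finish_job())"
```

```text
the job is handed in; nothing more can be done
None
```

I handed the job in at about 58 s: the three gravers are on the mat, all six chips are in the closed drawer, and the scraper is upright on its pad after one re-placement when it was knocked aside; no verdict came back.

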